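# Fold the shower mirror away into the wall basket

## Robot

A 6-joint arm with a two-finger parallel gripper is mounted at the origin on the work surface. World frame = base frame: x ahead of the robot, y to its left, z up, the work surface at z = 0. Lengths are in m, angles in rad, forces in N, time in s.
With the tool pointing down it reaches from about 0.325 to 0.775 m from the base axis. Payload 5.5 kg.
Tool frame: the origin (TCP) lies on the centre line of the jaws, within the pads' length; the fingertips stand robot.tips_ahead ahead of it and the grasp point (between the pads) lies 11 mm behind it (robot.tips_ahead is the distance from the TCP to the fingertips, in m); z points along the fingers, y is the direction in which the jaws open and shut (so a half turn about z gives the same grasp; the last joint's range is limited). The gripper opens to 88 mm and grips with 3 to 60 N. Pads are 20 mm wide; open, the fingers measure 115 mm over their backs; the gripper's body (75 mm by 178 mm) begins 61 mm behind the grasp point.
Start: joints at [-1.258, 0.091, 1.231, -0, 1.82, -0.057], TCP at [0.217, -0.559, 0.231] pointing down, gripper open.
Joint ranges: [-2.87, 2.87], [-0.86, 2.18], [0.17, 2.46], [-1.51, 4.65], [0.06, 2.69], [-2.65, 2.65]. Speed limits (rad/s): [2.57, 2.57, 3.01, 3.14, 3.14, 3.14].

## Interface

Orientations are given as a unit quaternion [w, x, y, z].
In Python, from rig import robot, viewer, job_done gives the robot as it stands.
- The arm moves only by the tool play_rows, never from a script. Its argument "deltas" is one flat list of numbers, 7 for each row, row after row: the shift along the tool's x, y, z in m, then the turn, a rotation vector about the tool's x, y, z in degrees, then the opening, from -1 (shut) to 1 (fully open). A call has 1 to 12 rows; each row is the pose to reach, as a shift and turn from the pose commanded when the call began, along the tool's axes at that moment; what a row does not reach only later rows make up. A row lasts 1/8 s, in which the tool goes at most 62.5 mm and 10.7 degrees, less where a joint would pass 70% of its speed; a pose out of reach is approached as far as the arm can. A call with a gripper value outside its range is refused whole. The fingers move at their own pace and stop on an object; "force" is the grip in N (left out, the last holds). Time passes only in rows, so rows that repeat a pose let the fingers close. It gives the time, the measured TCP pose, the force and the opening at its end, in the units of the state.
- robot.state(): the state, without advancing time (a new reading comes with each control period).
- viewer.get_image(name): name is "scene" or "side" or "wrist"; returns (picture, depth): 400x640x3 uint8, red, green, blue; 400x640 float32, m along the optical axis (not along the pixel's ray), 0 where there is no reading.
- viewer.camera_info(name): a dict with "fovy" (degrees; the focal length in pixels is half the picture's height over the tangent of half this angle, whatever the lens; pixels are square), "cx", "cy" (the principal point, pixels), "dist_coeffs" ([k1, k2, p1, p2, k3] as OpenCV has them; the pictures are not rectified), "R" (3x3) and "t" (3): a world point X has camera coordinates R X + t. Camera axes: x right, y down, z forward; pixel columns grow to the right and rows downward; lengths in m; the calibration is good to about 2 mm. A picture is of the moment at which its call begins: read the wrist's pose just before it. camera_info takes no time and is no camera call; for the wrist camera it gives the pose at the moment of the call.
- job_done(): hands the job in, once; it reports no verdict.
The state is a dict: "t": time; "q": joint angles; "qvel": joint speeds; "joint_efforts": joint torques, N m; "tool_pos": TCP position; "eef_rot": TCP orientation; "ft_force": force on the tool from outside, world axes, zero at the start; "torque": the same for the moment, N m; "opening": finger opening in m.
Only numpy, scipy, OpenCV 4.12 (cv2) and the standard library are available. Lean on these libraries where they do the work, as an engineer would, in place of code of your own. Each camera call takes 0.05 s, during which the arm holds its last target.

## Task

Stow the shower mirror: first push whichever thing stands in the basket right behind the mirror, the soap saucer or the round brush, along the basket floor into the empty right-hand part, so that it is clear of the mirror's place, then with the fingertips push the mirror up from underneath and over its hinge rod until it lies flat in the basket, glass down. Push only: pinch and lift nothing, touch only the metal of the mirror and never its glass, and ease it down without a slam. Leave everything else where it stands, and finish with the hand clear.

Things in the scene. Friction and masses are not known exactly. Their poses are not given: they have to be found in the camera images.
- basket: Low tiled wall with a shallow steel basket hung on it; fixed. Origin on the deck (z = 0) straight below the middle of the mirror's hinge rod; x points away from the robot to the wall, y left along the basket. In this frame the smooth flat basket floor is at z = 90 mm, inside x 15 to 142, y -197 to 257 mm. Rail tops: front z 105, sides and back 129 mm. Wall face x 153, wall top z 162 mm.
- bay_right (a point): Middle of the basket's empty right-hand part, on its floor (90 mm above the deck): in the basket's frame x = 78, y = -128 mm. This part reaches from y = -60 (side of the stowed mirror) to -197 mm (side rail). Frame as the basket's.
- rod (a point): Middle of the mirror's hinge rod, which lies along the basket's y, 120 mm above the deck. The rod is carried by a folding arm of 11 mm tube at the same height, which runs left along x = 0 from y = 65 to 288 mm, then, from a swivel joint with a wing screw (top 156 mm above the deck), back to the wall. In front of and below the mirror all is free down to the deck. Frame as the basket's.
- mirror (a joint): Hinge of the mirror about the rod. 0: level on the robot's side of the rod, outside the basket, glass up; negative: free edge hangs below level (stop -0.55); growing: it swings up (pi/2 upright, metal back towards the robot) and over; pi (stop): flat in the basket, glass down. Stiff hinge: stays at any angle, 0.5 to 4 N at the free edge move it. Starts between -0.1 and 0.4.
- mirror_edge (a point): Middle of the mirror's free edge, 110 mm from the rod. The mirror is an aluminium plate 120 mm wide (along the rod), 8 mm thick, reaching from 10 to 110 mm from the rod. Stowed, it covers x 10 to 110, y -60 to 60 mm of the basket's frame, 24 mm above the basket floor. The frame turns with the mirror: x from the free edge to the rod, y along the rod, z out of the glass side.
- mirror_back (a point): Middle of the mirror's bare metal back, 60 mm from the rod: the underside at the start, the upper side once stowed. It lies 5 mm from the plane through the rod. Frame turns with the mirror, z out of the glass side.
- glass (a point): The mirror glass, 104 mm along the rod x 84 mm, on the upper face of the plate at the start, 1.5 mm proud of the metal; the point is the middle of its face, 60 mm from the rod; frame turns with the mirror, z out of the glass.
- saucer_mid (a point): Round white ceramic soap saucer with a bar of soap stuck in it, 240 g: 90 mm diameter at its rim 20 to 24 mm up (60 mm at the foot), soap top at 42 mm. The point is on its axis, 21 mm above its underside. It starts either right behind the mirror, near y = -16 mm of the basket's frame, or farther left near y = 150 mm. The mirror cannot lie flat over it.
- brush_mid (a point): Round hard silicone palm brush, bristles down, 110 g: 92 mm diameter 14 to 27 mm above its underside, on top a mushroom grip of 46 mm diameter, 57 mm high in all. The point is on its axis, 28 mm above its underside. It starts in the other of the saucer's two places. The mirror cannot lie flat over it.
- flip_bottle: Empty clear plastic bottle with a white flip cap, 46 mm diameter, 150 mm high, very light, standing at the left end of the basket; origin at its underside. Leave alone.
- pump_bottle: Amber bottle, 68 mm diameter, 190 mm high, on the deck; origin at its underside. Leave alone.
- salts_jar: Jar with a metal lid, 84 mm diameter, 110 mm high, on the deck; origin at its underside. Leave alone.
- tumbler: White ceramic tumbler, 74 mm diameter, 100 mm high, on the deck; origin at its underside. Leave alone.
- nail_brush: Wooden nail brush, 45 x 95 mm, 34 mm high, on the deck; origin at its underside. Leave alone.
- pumice: Grey pumice stone, 55 x 85 mm, 34 mm high, on the deck; origin at its underside. Leave alone.
- steel_tin: Round aluminium tin, 79 mm diameter, 40 mm high, on the deck; origin at its underside. Leave alone.
There are look-alikes about, which are no part of the job. Leave any turquoise look-alike of the part that bears brush_mid alone.

How it is judged:
By the outcome, as a careful person would: the job done as asked, in the order asked, and still so for the second after the job is handed in, with the robot touching nothing.
It also fails if it takes over 51 s, if anything falls off the work surface, if the arm or the gripper's body presses on something with over 40 N, if the wrist force passes 120 N, or if a joint passes its speed limit or range.

## Working session

There is one attempt and no reset: what is moved stays moved. The work goes in short steps, Python scripts to look and compute and a tool call to move; the robot and the scene stay as the last step left them, time stands still between calls to the robot, and variables do not carry over. Pictures are saved under pics/ and viewed, and the job is handed in when it is done.

Besides the shell and the picture viewer there is one more tool, called after "Call:" in YAML: its name, and indented under it one key for each argument. play_rows: Moves the arm, as the interface text tells. Its arguments: {"type":"object","properties":{"deltas":{"type":"array"},"force":{"type":"number"}},"required":["deltas"]}

```bash
ls; mkdir -p pics
python3 - <<'E'
from rig import robot, viewer
import cv2,numpy as np
s=robot.state(); print(s, robot.tips_ahead)
for n in ["scene","side"]:
    im,d=viewer.get_image(n); np.savez(f"pics/{n}0.npz",im=im,d=d)
    cv2.imwrite(f"pics/{n}0.png",im[:,:,::-1])
    print(n,viewer.camera_info(n))
E
```

```text
pics
{'t': 0.0, 'q': array([-1.25771810e+00,  9.18379677e-02,  1.23187711e+00, -4.18129112e-06,
        1.81984448e+00, -5.67154035e-02]), 'qvel': array([ 0.0009169 , -0.00011712, -0.00172   , -0.00194373, -0.0012605 ,
       -0.00065302]), 'joint_efforts': array([-7.48888397e-05, -4.46453762e+01, -4.06446004e+01,  6.96601253e-02,
        2.91934353e-02, -1.11602340e-04]), 'tool_pos': array([ 0.21675024, -0.55916145,  0.22952437]), 'eef_rot': array([-9.75124703e-04,  9.82954845e-01,  1.83844515e-01, -1.27725368e-04]), 'ft_force': array([-0.42195923, -1.10153654, -0.15700653]), 'torque': array([ 0.0082936 , -0.03053741,  0.02711174]), 'opening': 0.08744162630875206} 0.008
scene {'fovy': 55.41106918607654, 'cx': 323.30568169565873, 'cy': 200.5038391782124, 'dist_coeffs': array([-0.01197723,  0.        ,  0.        ,  0.        ,  0.        ]), 'R': array([[-0.68990232,  0.72379366,  0.01255122],
       [ 0.58057292,  0.56357794, -0.58763509],
       [-0.43240014, -0.39812391, -0.80902872]]), 't': array([ 0.3169311 , -0.20781411,  1.58198087])}
side {'fovy': 51.41960232744494, 'cx': 316.7134907642041, 'cy': 200.14837648146786, 'dist_coeffs': array([0.01000017, 0.        , 0.        , 0.        , 0.        ]), 'R': array([[-0.97471027, -0.22302379,  0.01415223],
       [-0.18144017,  0.75282169, -0.63272345],
       [ 0.13045827, -0.61928983, -0.77424851]]), 't': array([0.44653278, 0.1424861 , 1.34723168])}
```

View pics/scene0.png

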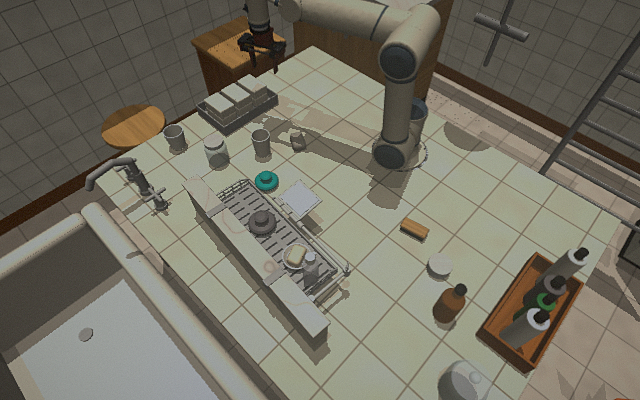

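View pics/side0.png

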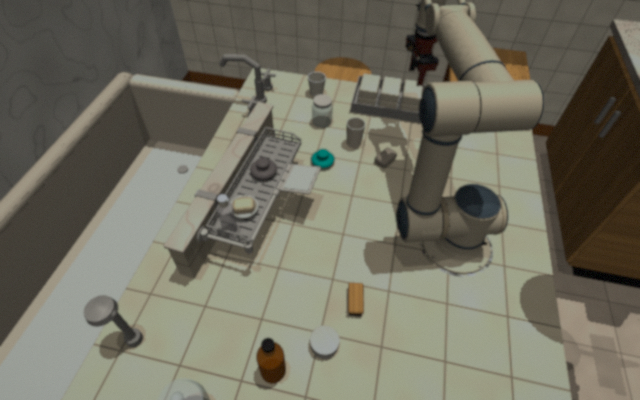

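The scene picture shows the dark brush in the basket behind the mirror (scene ~262,222; side ~263,168). The saucer sits farther left (scene 297,256). The turquoise look-alike is on the deck (scene 266,180), just right of the mirror. I'll enlarge this and build a height map.

```bash
cat > h.py <<'E'
import numpy as np, cv2
from rig import robot, viewer
def K(c,h=400):
    f=h/2/np.tan(np.radians(c['fovy'])/2); return np.array([[f,0,c['cx']],[0,f,c['cy']],[0,0,1.]])
def cloud(c,d):
    h,w=d.shape; u,v=np.meshgrid(np.arange(w),np.arange(h))
    p=cv2.undistortPoints(np.stack([u,v],-1).reshape(-1,1,2).astype(float),K(c),c['dist_coeffs']).reshape(h,w,2)
    P=np.concatenate([p,np.ones((h,w,1))],-1)*d[...,None]
    return (P-c['t'])@c['R']
def ray(c,uv):
    p=cv2.undistortPoints(np.array(uv,float).reshape(-1,1,2),K(c),c['dist_coeffs']).reshape(-1,2)
    r=np.c_[p,np.ones(len(p))]@c['R']; return -c['R'].T@c['t'], r
def onplane(c,uv,z):
    o,r=ray(c,uv); return o+r*((z-o[2])/r[:,2])[:,None]
def proj(c,X):
    return cv2.projectPoints(np.array(X,float).reshape(-1,1,3),cv2.Rodrigues(c['R'])[0],c['t'],K(c),c['dist_coeffs'])[0].reshape(-1,2)
E
python3 - <<'E'
from h import *
for n,(x0,y0,w,h) in {"scene":(170,130,200,220),"side":(160,90,200,180)}.items():
    z=np.load(f"pics/{n}0.npz"); im=z['im'];d=z['d']
    cr=cv2.resize(im[y0:y0+h,x0:x0+w],None,fx=3 if n=="side" else 2.7,fy=3 if n=="side" else 2.7,interpolation=cv2.INTER_CUBIC)
    cv2.imwrite(f"pics/{n}0c.png",np.clip(cr[:,:,::-1]*1.3,0,255).astype(np.uint8))
# topdown height map
H=np.full((500,600),0.);
for n in ["scene","side"]:
    z=np.load(f"pics/{n}0.npz");c=viewer.camera_info(n);P=cloud(c,z['d'])[z['d']>0]
    m=(P[:,2]>-.02)&(P[:,2]<.25)
    P=P[m]; print(n,np.median(P[np.abs(P[:,2])<.01,2]))
    i=((P[:,0]-.2)/.0015).astype(int); j=((.5-P[:,1])/.0015).astype(int)
    ok=(i>=0)&(i<500)&(j>=0)&(j<600)
    np.maximum.at(H,(499-i[ok],j[ok]),P[ok,2])
cv2.imwrite("pics/top0.png",cv2.applyColorMap(np.clip(H/.2*255,0,255).astype(np.uint8),cv2.COLORMAP_JET))
E
```

```text
scene 0.0013153634596979962
side -0.000356276662034868
```

View pics/scene0c.png

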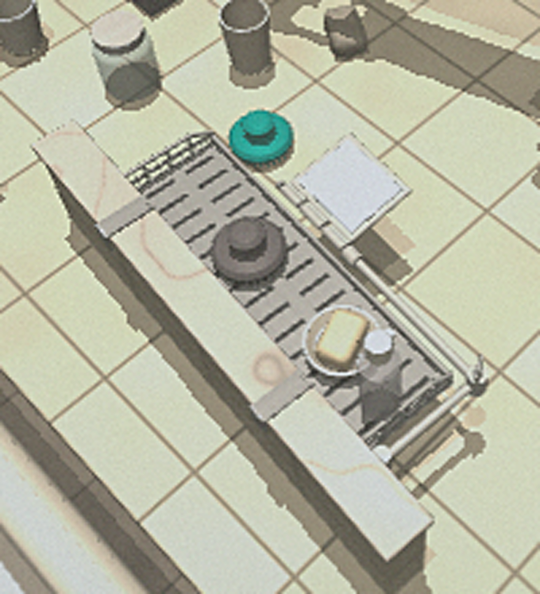

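View pics/side0c.png

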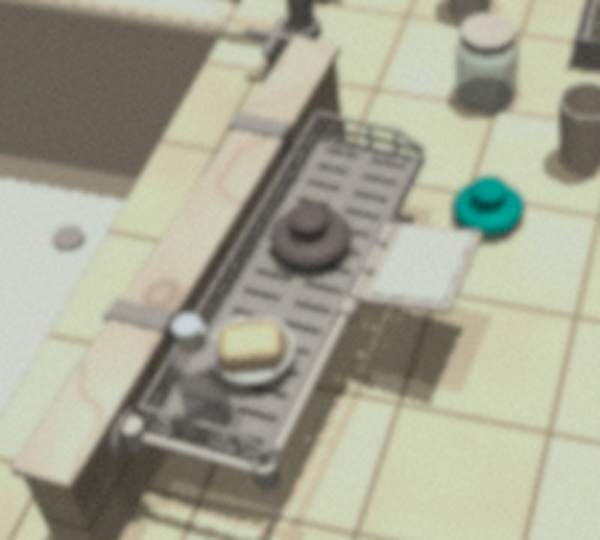

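View pics/top0.png

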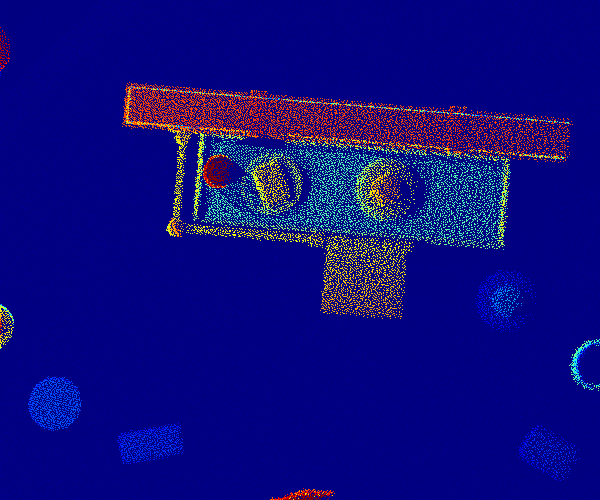

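Run:
```python
from h import *
Ps=[]
for n in ["scene","side"]:
    z=np.load(f"pics/{n}0.npz");c=viewer.camera_info(n);P=cloud(c,z['d'])
    P=P[(z['d']>0)]; P=P[(P[:,0]>.35)&(P[:,0]<1.)&(P[:,1]>-.4)&(P[:,1]<.4)]
    w=P[np.abs(P[:,2]-.162)<.006]; w=w[w[:,0]>.66]
    # wall front edge: bin along y take min x
    b=np.digitize(w[:,1],np.arange(-.3,.28,.01)); e=[]
    for k in range(2,56):
        s=w[b==k]
        if len(s)>10: e.append([s[:,1].mean(),np.percentile(s[:,0],3)])
    e=np.array(e); p=np.polyfit(e[:,0],e[:,1],1); r=e[:,1]-np.polyval(p,e[:,0]); g=np.abs(r)<.004; p=np.polyfit(e[g,0],e[g,1],1)
    print(n,"wall edge slope deg",np.degrees(np.arctan(p[0])),p, g.sum(), 'y ext',np.percentile(w[:,1],[1,99]))
    Ps.append(P)
    a=np.arctan(p[0]) # direction along wall (y_b) = (sin a, cos a)->
    yb=np.array([np.sin(a),np.cos(a)]); xb=np.array([np.cos(a),-np.sin(a)])
    fl=P[(np.abs(P[:,2]-.09)<.004)]; X=fl[:,:2]@xb; Y=fl[:,:2]@yb
    wx=np.array([p[1],0])@xb
    print(" wall face x_b",wx," floor x",np.percentile(X,[2,98]),"y",np.percentile(Y,[2,98]), 'z',np.median(fl[:,2]))
    # mirror: points x_b < wx-153-12mm
    m=P[(P[:,:2]@xb<wx-.165)&(P[:,:2]@xb>wx-.28)&(P[:,2]>.08)&(P[:,2]<.22)]
    my=m[:,:2]@yb; mx=m[:,:2]@xb-(wx-.153)
    s=(np.abs(my-np.median(my))<.07)
    print(" mirror y",np.percentile(my[s],[1,50,99])," x",np.percentile(mx[s],[1,99]))
    q=np.polyfit(mx[s],m[s,2],1); print(" mirror z fit",q, "ang",np.degrees(np.arctan(-q[0])), "z at 0",q[1])
    # side rails z~.129 right end, left
    rl=P[(np.abs(P[:,2]-.127)<.005)]; ry=rl[:,:2]@yb; rx=rl[:,:2]@xb-(wx-.153)
    k=(rx>.03)&(rx<.12); hh,ed=np.histogram(ry[k],np.arange(-.3,.35,.005)); print(' rail y hist',[(round(ed[i],3),hh[i]) for i in range(len(hh)) if hh[i]>12])
```

```text
scene wall edge slope deg 4.393410527166157 [0.07683012 0.74057999] 28 y ext [-0.34441959  0.30914125]
 wall face x_b 0.7384038464413119  floor x [0.60034917 0.79163714] y [-0.20810686  0.25464698] z 0.09129895652139543
 mirror y [-0.06458067 -0.00260268  0.05329288]  x [-0.10381268 -0.01329488]
 mirror z fit [-0.17728434  0.12714479] ang 10.053189690362364 z at 0 0.12714479261502903
 rail y hist [(np.float64(-0.21), np.int64(25)), (np.float64(-0.02), np.int64(13)), (np.float64(0.14), np.int64(13)), (np.float64(0.145), np.int64(20)), (np.float64(0.15), np.int64(14)), (np.float64(0.155), np.int64(18)), (np.float64(0.16), np.int64(16)), (np.float64(0.165), np.int64(13)), (np.float64(0.25), np.int64(40)), (np.float64(0.275), np.int64(35)), (np.float64(0.28), np.int64(54)), (np.float64(0.285), np.int64(17))]
side wall edge slope deg 4.095163920979613 [0.07159605 0.73453075] 21 y ext [-0.34097543  0.31045625]
 wall face x_b 0.7326553516956498  floor x [0.60358308 0.74126817] y [-0.21007024  0.30080492] z 0.08924093520330079
 mirror y [-0.06668993 -0.00120294  0.05302048]  x [-0.10172532 -0.01292357]
 mirror z fit [-0.17038575  0.12541337] ang 9.66952504884974 z at 0 0.12541337376046235
 rail y hist [(np.float64(-0.21), np.int64(25)), (np.float64(0.125), np.int64(15)), (np.float64(0.13), np.int64(15)), (np.float64(0.135), np.int64(20)), (np.float64(0.14), np.int64(28)), (np.float64(0.145), np.int64(24)), (np.float64(0.15), np.int64(24)), (np.float64(0.155), np.int64(17)), (np.float64(0.16), np.int64(19)), (np.float64(0.245), np.int64(19)), (np.float64(0.25), np.int64(36)), (np.float64(0.275), np.int64(33)), (np.float64(0.28), np.int64(36))]
```

Run:
```python
from h import *
a=np.radians(4.25); yb=np.array([np.sin(a),np.cos(a)]); xb=np.array([np.cos(a),-np.sin(a)])
for n in ["scene","side"]:
    z=np.load(f"pics/{n}0.npz");c=viewer.camera_info(n);P=cloud(c,z['d'])[z['d']>0]
    X=P[:,:2]@xb;Y=P[:,:2]@yb;Z=P[:,2]
    k=(Y>.07)&(Y<.265)&(X>.56)&(X<.605)&(Z>.114)&(Z<.135)
    h=np.histogram(X[k],np.arange(.56,.606,.003)); print(n,'arm',h[0],np.median(X[k]))
    q=np.polyfit(Y[k],X[k],1); print('  slope deg',np.degrees(q[0]),np.polyval(q,[0,.28]))
    k=(Y>.0)&(Y<.24)&(X>.58)&(X<.63)&(Z>.098)&(Z<.11); print(' front rail',np.histogram(X[k],np.arange(.56,.636,.003))[0])
    k=(np.abs(Y+.007)<.05)&(X>.45)&(X<.575)&(Z>.09); print(' mirror edge',np.sort(X[k])[[0,3,10,20]], [np.median(Z[k&(np.abs(X-x)<.006)]).round(4) for x in (.48,.5,.52,.54,.56)])
    # brush: grip top z .147; disc z .117
    k=(np.abs(Y+.02)<.07)&(X>.6)&(X<.72)&(Z>.097)&(Z<.155)
    t=k&(Z>.138); print(' brush grip',np.median(X[t]),np.median(Y[t]),'ext',np.percentile(X[t],[3,97]),np.percentile(Y[t],[3,97]),np.percentile(Z[t],97)); 
    print(' brush all ext',np.percentile(X[k],[2,98]),np.percentile(Y[k],[2,98]))
    k=(np.abs(Y-.145)<.07)&(X>.6)&(X<.72)&(Z>.102)&(Z<.14)
    print(' saucer',np.percentile(X[k],[2,50,98]),np.percentile(Y[k],[2,50,98]))
```

```text
scene arm [ 0  0  0  0  0  0  1  8 29 51 59 63  4  1  1] 0.5912935623692956
  slope deg 0.46514371498460305 [0.58935732 0.59163044]
 front rail [ 0  0  0  0  0  0  0  0  0  0  0  0 16 49 67  0  0  0  0  0  0  0  0  0
  0]
 mirror edge [0.47982231 0.48089352 0.48217203 0.48417574] [np.float64(0.1431), np.float64(0.1424), np.float64(0.139), np.float64(0.1354), np.float64(0.132)]
 brush grip 0.6732260574104686 -0.026851972267591274 ext [0.65317079 0.6912906 ] [-0.04947018 -0.0095818 ] 0.15080230779577328
 brush all ext [0.60130757 0.71252642] [-0.07127338  0.02151089]
 saucer [0.60187935 0.67126365 0.70797941] [0.09830606 0.14204883 0.19748789]
side arm [ 0  0  0  0  0  2  7 71 59 42 19  2  0  0  1] 0.5853963587921545
  slope deg 0.5844229894266545 [0.58397761 0.58683364]
 front rail [ 0  0  0  0  0  0  0  0  0  0  0  0 11 33  2  0  0  0  0  0  0  0  2  3
  0]
 mirror edge [0.47670508 0.47714841 0.47849346 0.47947826] [np.float64(0.1411), np.float64(0.1398), np.float64(0.136), np.float64(0.1328), np.float64(0.1284)]
 brush grip 0.6652643135826868 -0.024767177464013433 ext [0.64666831 0.68498391] [-0.04688384 -0.00762785] 0.14780160439615825
 brush all ext [0.6231965  0.70476558] [-0.05926403  0.01401198]
 saucer [0.62010002 0.65698395 0.70413561] [0.10042488 0.14698598 0.1861338 ]
```

```bash
cat >> h.py <<'E'
from scipy.spatial.transform import Rotation as Rt
YAW=np.radians(-4.5); O=np.array([.584,-.0504,0]); RB=Rt.from_euler('z',YAW)
def b2w(p): return O+RB.apply(np.array(p,float))
def w2b(p): return RB.inv().apply(np.array(p,float)-O)
def cur():
    s=robot.state(); q=s['eef_rot']; return s,np.array(s['tool_pos']),Rt.from_quat([q[1],q[2],q[3],q[0]])
def delta(p,R):
    s,p0,R0=cur(); return np.round(R0.inv().apply(np.array(p)-p0)*1000,1),np.round((R0.inv()*R).as_rotvec(degrees=True),1)
def axes(z,y): # tool z and y dirs in basket frame -> Rot world
    z=np.array(z,float);z/=np.linalg.norm(z);y=np.array(y,float);y-=z*(y@z);y/=np.linalg.norm(y)
    return RB*Rt.from_matrix(np.c_[np.cross(y,z),y,z])
E
python3 - <<'E'
from h import *
for n in ["scene","side"]:
    z=np.load(f"pics/{n}0.npz");c=viewer.camera_info(n);P=w2b(cloud(c,z['d'])[z['d']>0])
    k=(P[:,0]>.15)&(P[:,0]<.21)&(P[:,2]>.15)&(P[:,2]<.2)
    print([(round(y,2),*np.percentile(P[k&(np.abs(P[:,1]-y)<.01),2],[50,98]).round(4)) for y in np.arange(-.2,.25,.02)])
    k=(np.abs(P[:,1]+.02)<.08)&(P[:,0]>.02)&(P[:,0]<.14)&(P[:,2]>.138)&(P[:,2]<.155)
    print('grip',np.median(P[k],0))
    k=(P[:,1]>.05)&(P[:,1]<.25)&(abs(P[:,0])<.012)&(P[:,2]>.112)&(P[:,2]<.135); print(np.median(P[k],0),np.degrees(np.polyfit(P[k,1],P[k,0],1)[0]))
print(delta(b2w([.08,.055,.225]),axes([0,0,-1],[1,0,0])))
E
```

```text
[(np.float64(-0.2), np.float64(0.164), np.float64(0.1683)), (np.float64(-0.18), np.float64(0.1638), np.float64(0.1682)), (np.float64(-0.16), np.float64(0.1639), np.float64(0.1676)), (np.float64(-0.14), np.float64(0.1646), np.float64(0.1686)), (np.float64(-0.12), np.float64(0.1665), np.float64(0.1705)), (np.float64(-0.1), np.float64(0.1635), np.float64(0.168)), (np.float64(-0.08), np.float64(0.164), np.float64(0.1671)), (np.float64(-0.06), np.float64(0.1635), np.float64(0.1681)), (np.float64(-0.04), np.float64(0.1638), np.float64(0.1672)), (np.float64(-0.02), np.float64(0.1637), np.float64(0.1674)), (np.float64(-0.0), np.float64(0.164), np.float64(0.1684)), (np.float64(0.02), np.float64(0.1633), np.float64(0.1674)), (np.float64(0.04), np.float64(0.1634), np.float64(0.1669)), (np.float64(0.06), np.float64(0.1638), np.float64(0.1676)), (np.float64(0.08), np.float64(0.1637), np.float64(0.1672)), (np.float64(0.1), np.float64(0.1637), np.float64(0.1669)), (np.float64(0.12), np.float64(0.1637), np.float64(0.1673)), (np.float64(0.14), np.float64(0.1632), np.float64(0.1674)), (np.float64(0.16
[... 1224 characters left out ...]
, (np.float64(0.08), np.float64(0.1606), np.float64(0.1655)), (np.float64(0.1), np.float64(0.1607), np.float64(0.165)), (np.float64(0.12), np.float64(0.1608), np.float64(0.1649)), (np.float64(0.14), np.float64(0.1611), np.float64(0.1658)), (np.float64(0.16), np.float64(0.1617), np.float64(0.1656)), (np.float64(0.18), np.float64(0.1641), np.float64(0.1671)), (np.float64(0.2), np.float64(0.161), np.float64(0.166)), (np.float64(0.22), np.float64(0.1609), np.float64(0.1639)), (np.float64(0.24), np.float64(0.1614), np.float64(0.1648))]
grip [ 0.07920831 -0.01745462  0.14379077]
[-0.00177729  0.14577487  0.12348194] 0.5465932623174657
(array([ 622.2, -356.6,    5.3]), array([ -0.1,  -0.1, -64.3]))
```

Call:
play_rows:
  deltas: [0.622,-0.357,0.005,0,0,-64.3,0.14,0.622,-0.357,0.005,0,0,-64.3,0.14,0.622,-0.357,0.005,0,0,-64.3,0.14,0.622,-0.357,0.005,0,0,-64.3,0.14,0.622,-0.357,0.005,0,0,-64.3,0.14,0.622,-0.357,0.005,0,0,-64.3,0.14,0.622,-0.357,0.005,0,0,-64.3,0.14,0.622,-0.357,0.005,0,0,-64.3,0.14,0.622,-0.357,0.005,0,0,-64.3,0.14,0.622,-0.357,0.005,0,0,-64.3,0.14,0.622,-0.357,0.005,0,0,-64.3,0.14,0.622,-0.357,0.005,0,0,-64.3,0.14]

```text
t: 1.6
tool_pos: [0.6688, 0.0014, 0.224]
eef_rot: [-0.001, 0.733, 0.68, -0.001]
ft_force: [0.4, -0.8, 0.5]
opening: 0.05
```

Run:
```python
from h import *
s,p,R=cur(); print(s['t'],w2b(p),s['q'],s['opening'],s['ft_force'])
c=viewer.camera_info('wrist'); im,d=viewer.get_image('wrist'); np.savez('pics/w1.npz',im=im,d=d); cv2.imwrite('pics/w1.png',im[:,:,::-1])
P=w2b(cloud(c,d)[d>0]); 
k=(np.abs(P[:,1]+.02)<.08)&(P[:,0]>.02)&(P[:,0]<.14)&(P[:,2]>.138)&(P[:,2]<.155); print('grip',np.median(P[k],0),k.sum())
k=(P[:,0]>.14)&(P[:,0]<.2)&(P[:,2]>.155)&(P[:,2]<.17);
if k.sum(): print('wall z',np.median(P[k],0),np.percentile(P[k,0],2))
k=(np.abs(P[:,1]+.02)<.08)&(P[:,0]>.02)&(P[:,0]<.14)&(P[:,2]>.1)&(P[:,2]<.12);print('disc',np.percentile(P[k],[2,98],axis=0))
print(delta(b2w([.08,.055,.12]),axes([0,0,-1],[1,0,0])))
```

```text
1.6 [0.08050316 0.05825158 0.22397962] [-4.90926561e-02  2.83036898e-01  1.02703037e+00  5.32123069e-04
  1.83359789e+00  2.69083148e-02] 0.05000992114332503 [ 0.35034567 -0.78852416  0.46989846]
grip [ 0.08314529 -0.00611852  0.14220627] 639
wall z [0.17323366 0.12014155 0.1616814 ] 0.14887798699138496
disc [[ 0.04192954 -0.02510101  0.10846971]
 [ 0.12252854  0.02111649  0.11986014]]
(array([ -5.6,  -1.1, 103.3]), array([-0.1, -0.1,  0.3]))
```

View pics/w1.png

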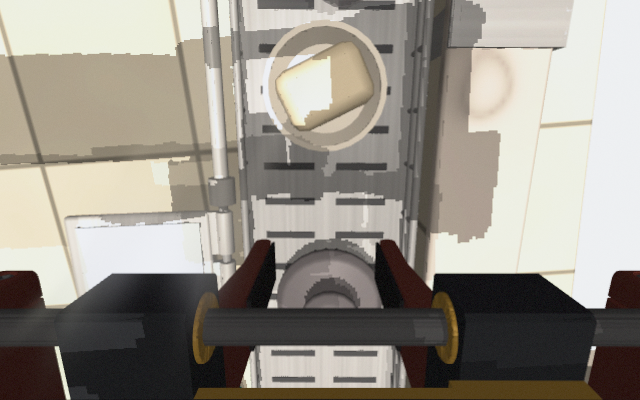

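The wrist view shows the brush at ~(330,280) between and behind the fingers, and the saucer at (325,85). The space at y≈55 mm is clear, so I'll go down.

Call:
play_rows:
  deltas: [-0.004,-0.001,0.055,0,0,0,0.14,-0.004,-0.001,0.095,0,0,0,0.14,-0.004,-0.001,0.105,0,0,0,0.14,-0.004,-0.001,0.105,0,0,0,0.14]

```text
t: 2.15
tool_pos: [0.6663, -0.0059, 0.1208]
eef_rot: [-0.0, 0.734, 0.679, -0.0]
ft_force: [0.0, -0.7, 1.1]
opening: 0.05
```

Run:
```python
from h import *
s,p,R=cur(); print(s['t'],w2b(p),s['q'],s['ft_force'])
c=viewer.camera_info('wrist'); im,d=viewer.get_image('wrist'); cv2.imwrite('pics/w2.png',im[:,:,::-1])
print(delta(b2w([.08,-.082,.1195]),axes([0,0,-1],[1,0,0])))
```

```text
2.15 [0.07855043 0.05079397 0.12081712] [-5.99345903e-02  2.75462206e-01  1.21822939e+00 -1.42358771e-05
  1.64847731e+00  1.90851715e-02] [ 0.03763461 -0.68484567  1.13059487]
(array([-132.8,    0.8,    2.9]), array([ 0.1, -0. , -0. ]))
```

View pics/w2.png

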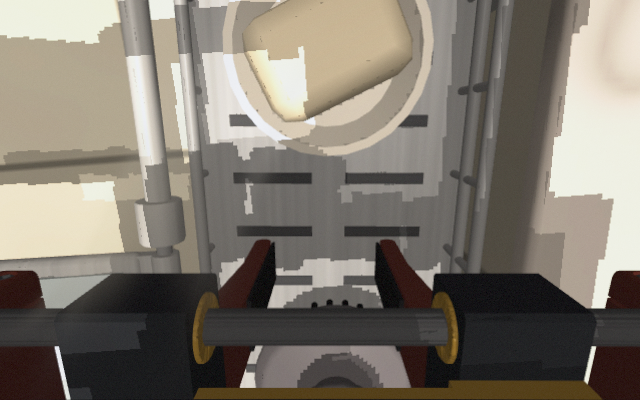

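Fingers are down left of the brush and clear of the saucer. Pushing right.

Call:
play_rows:
  deltas: [-0.008,0.001,0,0,0,0,0.14,-0.02,0.001,0.001,0,0,0,0.14,-0.034,0.001,0.001,0,0,0,0.14,-0.048,0.001,0.001,0,0,0,0.14,-0.062,0.001,0.001,0,0,0,0.14,-0.076,0.001,0.001,0,0,0,0.14,-0.09,0.001,0.001,0,0,0,0.14,-0.103,0.001,0.001,0,0,0,0.14,-0.115,0.001,0.001,0,0,0,0.14,-0.124,0.001,0.001,0,0,0,0.14,-0.13,0.001,0.001,0,0,0,0.14,-0.133,0.001,0.001,0,0,0,0.14]

```text
t: 3.7
tool_pos: [0.6571, -0.1385, 0.1199]
eef_rot: [0.0, 0.734, 0.679, 0.0]
ft_force: [1.2, 3.8, 4.5]
opening: 0.0504
```

```bash
cat > look.py <<'E'
from h import *
import sys
tag=sys.argv[1]
s,p,R=cur(); print(s['t'],w2b(p),s['q'],s['ft_force'],s['opening'])
out=[]
for n,(x0,y0,w,h) in {"scene":(190,130,180,180),"side":(190,90,180,180)}.items():
    if len(sys.argv)>2 and n not in sys.argv[2:]: continue
    im,d=viewer.get_image(n); np.savez(f"pics/{n}{tag}.npz",im=im,d=d)
    out.append(np.clip(cv2.resize(im[y0:y0+h,x0:x0+w,::-1],None,fx=2.2,fy=2.2,interpolation=cv2.INTER_CUBIC)*1.2,0,255).astype(np.uint8))
cv2.imwrite(f"pics/look{tag}.png",np.hstack(out))
E
python3 look.py 3
python3 - <<'E'
from h import *
for n in ["scene","side"]:
    z=np.load(f"pics/{n}3.npz");c=viewer.camera_info(n);P=w2b(cloud(c,z['d'])[z['d']>0])
    im=z['im'][z['d']>0].astype(int)
    k=(P[:,1]<-.05)&(P[:,1]>-.2)&(P[:,0]>.0)&(P[:,0]<.14)&(P[:,2]>.138)&(P[:,2]<.15)
    print(n,k.sum(),np.median(P[k],0),np.percentile(P[k],[3,97],axis=0))
    k=(P[:,1]<-.05)&(P[:,1]>-.192)&(P[:,0]>.02)&(P[:,0]<.135)&(P[:,2]>.1)&(P[:,2]<.12)
    print(n,k.sum(),np.median(P[k],0),np.percentile(P[k],[3,97],axis=0))
E
```

```text
3.7 [ 0.07979482 -0.08207734  0.11992701] [-2.58577235e-01  2.89039300e-01  1.20373286e+00  4.27049670e-04
  1.64847404e+00 -1.79883184e-01] [1.24582525 3.79036308 4.54777727] 0.05035914253434394
scene 41 [ 0.0760039  -0.08963029  0.14496129] [[ 0.0475995  -0.14354362  0.13988978]
 [ 0.1145362  -0.07014434  0.14951749]]
scene 101 [ 0.08322266 -0.09366966  0.11678576] [[ 0.04575048 -0.12979946  0.10667395]
 [ 0.12240624 -0.07744854  0.11991331]]
side 47 [ 0.08697229 -0.08928787  0.14358547] [[ 0.04160869 -0.13294498  0.13849913]
 [ 0.10816231 -0.06840118  0.14873565]]
side 175 [ 0.07559266 -0.09915098  0.11510659] [[ 0.03657928 -0.13475131  0.10415493]
 [ 0.11195788 -0.07372466  0.11969336]]
```

View pics/look3.png

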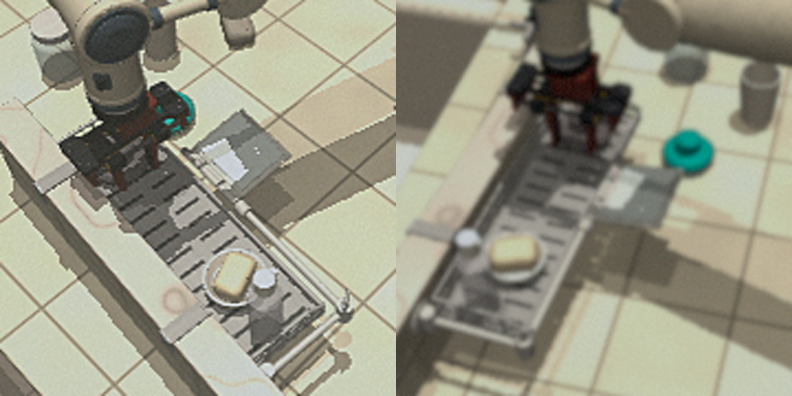

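Call:
play_rows:
  deltas: [0.016,0,-0.002,0,0,0,0.14,0.018,0,-0.03,0,0,0,0.14,0.02,0,-0.08,0,0,0,-1,0.02,0,-0.12,0,0,0,-1,0.02,0,-0.12,0,0,0,-1]

```text
t: 4.42
tool_pos: [0.6595, -0.1182, 0.2438]
eef_rot: [0.003, 0.734, 0.679, 0.001]
ft_force: [-0.3, -0.0, -0.1]
opening: 0.0237
```

```bash
python3 look.py 4
python3 - <<'E'
from h import *
from scipy.optimize import least_squares
s,p,R=cur()
D=[(.0918,1.2319,.5987,.2295),(.2830,1.0270,.6679,.224),(.27546,1.21823,.66545,.1208),(.28904,1.20373,.6706,.1199),(s['q'][1],s['q'][2],np.sqrt(p[0]**2+p[1]**2-.0343**2),p[2])]
D=np.array(D); print(D)
def f(x):
    a,h,L2,L3,b=x
    return np.r_[a+L2*np.sin(D[:,0])+L3*np.sin(D[:,0]+D[:,1]+b)-D[:,2], h+L2*np.cos(D[:,0])+L3*np.cos(D[:,0]+D[:,1]+b)-D[:,3]]
r=least_squares(f,[0,.2,.4,.4,0]); print(r.x,r.cost,np.abs(r.fun).max(),np.linalg.svd(r.jac)[1])
for n in ["scene","side"]:
    z=np.load(f"pics/{n}4.npz");c=viewer.camera_info(n);P=w2b(cloud(c,z['d'])[z['d']>0])
    k=(P[:,1]<-.05)&(P[:,1]>-.2)&(P[:,0]>.0)&(P[:,0]<.14)&(P[:,2]>.136)&(P[:,2]<.15)
    print(n,k.sum(),np.median(P[k],0),np.percentile(P[k],[3,97],axis=0))
    k=(P[:,1]<.0)&(P[:,1]>-.192)&(P[:,0]>.02)&(P[:,0]<.135)&(P[:,2]>.1)&(P[:,2]<.15)
    print(n,k.sum(),np.median(P[k],0),np.percentile(P[k],[3,97],axis=0))
E
```

```text
4.425 [ 0.08060819 -0.06163818  0.24379906] [-2.27639731e-01  2.84472295e-01  9.90173846e-01 -8.66650948e-04
  1.86067298e+00 -1.49252268e-01] [-0.29148502 -0.02531381 -0.14433623] 0.023672964148603787
[[0.0918     1.2319     0.5987     0.2295    ]
 [0.283      1.027      0.6679     0.224     ]
 [0.27546    1.21823    0.66545    0.1208    ]
 [0.28904    1.20373    0.6706     0.1199    ]
 [0.28702277 0.99648037 0.66809723 0.23854024]]
[-0.00059009 -0.18760643  0.37355191  0.56684622  0.16732153] 4.6817794541593287e-08 0.00019123228710493656 [3.48273951 3.07073551 0.14908744 0.12251187 0.10220523]
scene 105 [ 0.08452643 -0.12157887  0.1463229 ] [[ 0.06795216 -0.14584857  0.13876424]
 [ 0.10127906 -0.10633595  0.14960044]]
scene 463 [ 0.09025643 -0.11316071  0.12056067] [[ 0.04412314 -0.15524214  0.10969064]
 [ 0.12181974 -0.08440004  0.14875696]]
side 99 [ 0.07542884 -0.12089329  0.14295814] [[ 0.05798922 -0.14070225  0.1380347 ]
 [ 0.09607621 -0.10385942  0.14808082]]
side 403 [ 0.06949371 -0.11078474  0.11828276] [[ 0.03755386 -0.15005398  0.10694395]
 [ 0.11235202 -0.08285605  0.14610426]]
```

View pics/look4.png

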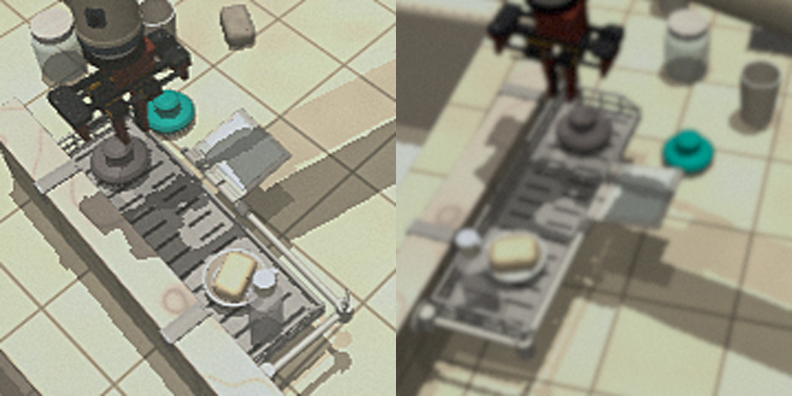

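The brush now stands at about (80,-123) in the basket's frame, clear of the mirror's place. The turquoise look-alike and the saucer haven't moved. Next I stage above and in front of the mirror with the tool pitched 45°, which also identifies the wrist length.

Run:
```python
from h import *
f=np.radians(45)
print(delta(b2w([-.10,.0,.27]),axes([np.cos(f),0,-np.sin(f)],[0,1,0])))
```

```text
(array([  61.6, -179.6,  -31.2]), array([-35.3, -35.2, -84.9]))
```

Call:
play_rows:
  deltas: [0.005,-0.02,-0.02,-3.5,-3.5,-8.5,-1,0.012,-0.036,-0.03,-7,-7,-17,-1,0.018,-0.054,-0.031,-10.6,-10.6,-25.5,-1,0.025,-0.072,-0.031,-14.1,-14.1,-34,-1,0.031,-0.09,-0.031,-17.6,-17.6,-42.4,-1,0.037,-0.108,-0.031,-21.2,-21.1,-51,-1,0.043,-0.126,-0.031,-24.7,-24.6,-59.4,-1,0.049,-0.144,-0.031,-28.2,-28.2,-68,-1,0.055,-0.162,-0.031,-31.8,-31.7,-76.4,-1,0.062,-0.18,-0.031,-35.3,-35.2,-84.9,-1,0.062,-0.18,-0.031,-35.3,-35.2,-84.9,-1]

```text
t: 5.9
tool_pos: [0.5089, -0.0456, 0.2721]
eef_rot: [0.371, 0.038, 0.928, -0.014]
ft_force: [-0.1, -0.3, -0.6]
opening: 0.0005
```

```bash
python3 look.py 5 scene
python3 - <<'E'
from h import *
s,p,R=cur(); print(w2b(p),(RB.inv()*R).as_matrix().round(3), s['opening'],s['q'].round(3))
L2,L3,b,hD,a=.37355,.56685,.16732,-.18761,-.0006
q=s['q']
r=a+L2*np.sin(q[1])+L3*np.sin(q[1]+q[2]+b); z=hD+L2*np.cos(q[1])+L3*np.cos(q[1]+q[2]+b)
# wrist minus D: full z = z + D ; TCP = wrist + D*dir
print('planar wrist r',r,'z-D',z)
zt=R.as_matrix()[:,2]
rad=np.array([np.cos(q[0]),np.sin(q[0])]); lat=np.array([-rad[1],rad[0]])
print('tcp r',p[:2]@rad,'lat',p[:2]@lat,'zt r',zt[:2]@rad,'lat',zt[:2]@lat,'z',zt[2], 'tcp z',p[2])
print('D from r',(p[:2]@rad-r)/(zt[:2]@rad),'D from z',(p[2]-z)/(1+zt[2]))
E
```

```text
5.9 [-0.07523129 -0.00111829  0.27211123] [-0.22287512 -0.85492975  2.04513638  0.1071967   1.1973127  -1.71101858] [-0.06872781 -0.28732686 -0.57083307] 0.0004769797886731347
[-0.07514622 -0.00106541  0.273303  ] [[-0.723  0.004  0.691]
 [ 0.005  1.    -0.   ]
 [-0.691  0.003 -0.723]] 0.0006548348164923821 [-0.222 -0.855  2.043  0.106  1.198 -1.708]
planar wrist r 0.27138658502742613 z-D 0.178477539706295
tcp r 0.5065454982044447 lat 0.06760778252447658 zt r 0.683513887982428 lat 0.09845722357644072 z -0.7232668525936772 tcp z 0.2733030001405067
D from r 0.34404408939100317 D from z 0.3426602896073775
```

View pics/look5.png

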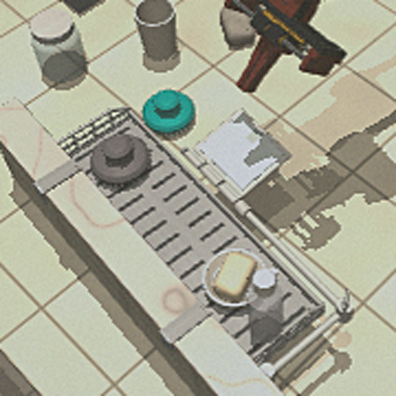

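```bash
cat > kin.py <<'E'
from h import *
L2,L3,b,hh,a,D,LAT=.37355,.56685,.16732,.156,-.0006,.3435,.0343
def ik(p,zt):
    w=np.array(p)-D*np.array(zt); rho=np.hypot(*w[:2]); 
    if rho<LAT: return None
    r=np.sqrt(rho**2-LAT**2)-a; q1=np.arctan2(w[1],w[0])-np.arcsin(LAT/rho); z=w[2]-hh
    c=(r*r+z*z-L2**2-L3**2)/(2*L2*L3)
    if abs(c)>1: return None
    e=np.arccos(c); q3=e-b; q2=np.arctan2(r,z)-np.arctan2(L3*np.sin(e),L2+L3*np.cos(e))
    psi=q2+q3; rad=np.array([np.cos(q1),np.sin(q1),0]); up=np.array([0,0,1]); lat=np.array([-rad[1],rad[0],0])
    f=np.sin(psi)*rad+np.cos(psi)*up; g=np.cos(psi)*rad-np.sin(psi)*up  # g: increasing pitch dir
    zt=np.array(zt); q5=np.arccos(np.clip(zt@f,-1,1)); q4=np.arctan2(zt@lat,zt@g)
    ok=(-.86<q2<2.18)&(.17<q3<2.46)&(.06<q5<2.69)
    return np.array([q1,q2,q3,q4,q5]),ok
def tz(phi,gam=0):
    phi,gam=np.radians([phi,gam]); return np.array([np.cos(gam)*np.cos(phi),np.sin(gam)*np.cos(phi),-np.sin(phi)])
E
python3 - <<'E'
from kin import *
s,p,R=cur(); print(ik(p,R.as_matrix()[:,2]),s['q'])
th=np.radians(9.9)
for gam in (0,15,30,45):
  for phi in (30,38,45,52,60):
    f=np.radians(phi); cor=np.array([-.1093,.134])
    tip=cor+.03*np.array([np.cos(f),-np.sin(f)])-.010*np.array([np.sin(f),np.cos(f)])
    z=tz(phi,gam); y=0
    tcp=np.array([tip[0],-.01,tip[1]])-.008*z
    r=ik(b2w(tcp),RB.apply(z)); print(gam,phi,tcp.round(3),None if r is None else (r[0].round(2),r[1]))
E
```

```text
(array([-0.22385217, -0.85403723,  2.04358334,  0.10735016,  1.19700209]), np.True_) [-0.22196692 -0.85479754  2.04333876  0.1059244   1.19781506 -1.70831916]
0 30 [-0.095 -0.01   0.114] (array([-0.33, -1.43,  2.7 ,  0.29,  0.86]), np.False_)
0 38 [-0.098 -0.01   0.113] (array([-0.3 , -1.21,  2.55,  0.22,  0.92]), np.False_)
0 45 [-0.101 -0.01   0.111] (array([-0.28, -1.06,  2.44,  0.17,  1.  ]), np.False_)
0 52 [-0.104 -0.01   0.111] (array([-0.26, -0.92,  2.33,  0.12,  1.08]), np.False_)
0 60 [-0.107 -0.01   0.11 ] (array([-0.24, -0.77,  2.2 ,  0.09,  1.19]), np.True_)
15 30 [-0.095 -0.012  0.114] (array([-0.66, -1.17,  2.6 ,  0.84,  1.05]), np.False_)
15 38 [-0.098 -0.012  0.113] (array([-0.58, -1.06,  2.49,  0.67,  1.08]), np.False_)
15 45 [-0.101 -0.011  0.111] (array([-0.51, -0.96,  2.39,  0.53,  1.11]), np.False_)
15 52 [-0.103 -0.011  0.111] (array([-0.45, -0.85,  2.29,  0.4 ,  1.17]), np.True_)
15 60 [-0.107 -0.011  0.11 ] (array([-0.38, -0.73,  2.18,  0.28,  1.25]), np.True_)
30 30 [-0.094 -0.013  0.114] (array([-0.82, -0.79,  2.43,  1.04,  1.27]), np.True_)
30 38 [-0.097 -0.013  0.113] (array([-0.74, -0.78,  2.36,  0.87,  1.26]), np.True_)
30 45 [-0.1   -0.013  0.111] (array([-0.66, -0.75,  2.29,  0.72,  1.27]), np.True_)
30 52 [-0.103 -0.012  0.111] (array([-0.57, -0.7 ,  2.21,  0.58,  1.29]), np.True_)
30 60 [-0.106 -0.012  0.11 ] (array([-0.48, -0.63,  2.12,  0.42,  1.33]), np.True_)
45 30 [-0.093 -0.015  0.114] (array([-0.86, -0.46,  2.23,  1.06,  1.46]), np.True_)
45 38 [-0.096 -0.014  0.113] (array([-0.79, -0.5 ,  2.19,  0.92,  1.44]), np.True_)
45 45 [-0.099 -0.014  0.111] (array([-0.71, -0.52,  2.15,  0.78,  1.43]), np.True_)
45 52 [-0.102 -0.013  0.111] (array([-0.63, -0.52,  2.1 ,  0.65,  1.42]), np.True_)
45 60 [-0.106 -0.013  0.11 ] (array([-0.54, -0.5 ,  2.04,  0.5 ,  1.44]), np.True_)
```

```bash
cat > sim.py <<'E'
from kin import *
# tool-frame points
g=np.array
FX=np.linspace(-.0105,.0105,5);FY=np.linspace(-.014,.014,5);FZ=np.linspace(-.050,.008,59)
FING=g([[x,y,z] for x in FX for y in FY for z in FZ])
BODY=g([[x,y,z] for x in np.linspace(-.0375,.0375,9) for y in np.linspace(-.089,.089,25) for z in np.linspace(-.15,-.050,9)])
def rot(phi,gam,flip=1):
    z=tz(phi,gam); G=np.radians(gam); y=g([-np.sin(G),np.cos(G),0])*flip
    return np.c_[np.cross(y,z),y,z]
def contact(tcp,M):
    P=FING@M.T+tcp; rho=np.hypot(P[:,0],P[:,2]-.12); al=np.arctan2(P[:,2]-.12,-P[:,0]); al=np.where(al<-2,al+2*np.pi,al)
    k=(rho<.1101)&(rho>.012)&(np.abs(P[:,1])<.06)
    if not k.any(): return None
    t=al[k]+np.arcsin(.005/rho[k]); i=t.argmax(); return np.degrees(t[i]),rho[k][i],P[k][i]
def bodyclear(tcp,M,th):
    P=BODY@M.T+tcp; t=np.radians(th); u=g([-np.cos(t),np.sin(t)]);n=g([np.sin(t),np.cos(t)])
    X=P[:,[0,2]]-g([0,.12]); r=X@u; h=X@n
    d=np.stack([np.maximum(r-.110,0.0),np.maximum(np.abs(P[:,1])-.06,0),np.maximum(np.maximum(-.005-h,h-.0045),0)],-1)
    d=np.linalg.norm(d,axis=1); return d.min()*1000,P[:,2].min()*1000
def q6of(q,M_w):
    q1,q2,q3,q4,q5=q; psi=q2+q3; rad=g([np.cos(q1),np.sin(q1),0]); up=g([0,0,1.]); lat=g([-rad[1],rad[0],0])
    f=np.sin(psi)*rad+np.cos(psi)*up; gg=np.cos(psi)*rad-np.sin(psi)*up; gh=gg*np.cos(q4)+lat*np.sin(q4)
    y0=-(-f*np.sin(q5)+gh*np.cos(q5)); z=M_w[:,2]; y=M_w[:,1]; return np.arctan2(np.cross(y0,y)@z,y0@y)
def full(tcp,M):
    Mw=RB.as_matrix()@M; r=ik(b2w(tcp),Mw[:,2])
    if r is None: return None
    return np.r_[r[0],q6of(r[0],Mw)].round(2),bool(r[1])
E
python3 - <<'E'
from sim import *
s,p,R=cur(); M=(RB.inv()*R).as_matrix(); print(full(w2b(p),M),s['q'])
for gam,phi in ((15,60),(20,50),(25,45),(30,45),(40,35)):
  for y in (-.03,0,.02):
    M=rot(phi,gam)
    # place: raise z until contact theta=10
    for back in (.02,.03):
        f=np.radians(phi); x=-.1093+back*np.cos(f)-.011*np.sin(f)
        lo=.05;hi=.16
        for _ in range(30):
            m=(lo+hi)/2; c=contact(g([x,y,m])-.008*M[:,2],M)
            if c is None or c[0]<10: lo=m
            else: hi=m
        tcp=g([x,y,lo])-.008*M[:,2]
        print(gam,phi,y,back,tcp.round(3),bodyclear(tcp,M,10),full(tcp,M))
E
```

```text
(array([-0.22, -0.85,  2.04,  0.11,  1.2 , -1.71]), True) [-0.22196692 -0.85479754  2.04333876  0.1059244   1.19781506 -1.70831916]
15 60 -0.03 0.02 [-0.113 -0.031  0.113] (np.float64(22.833430943171095), np.float64(137.85116424598797)) (array([-0.44, -0.73,  2.18,  0.31,  1.27, -2.22]), True)
15 60 -0.03 0.03 [-0.108 -0.031  0.105] (np.float64(13.250705577720012), np.float64(129.16086921283116)) (array([-0.44, -0.71,  2.18,  0.31,  1.25, -2.22]), True)
15 60 0 0.02 [-0.113 -0.001  0.113] (np.float64(18.967131950443935), np.float64(137.85116424598797)) (array([-0.35, -0.76,  2.19,  0.27,  1.26, -2.13]), True)
15 60 0 0.03 [-0.108 -0.001  0.105] (np.float64(9.526316574459528), np.float64(129.16086921283116)) (array([-0.35, -0.74,  2.19,  0.27,  1.23, -2.13]), True)
15 60 0.02 0.02 [-0.113  0.019  0.113] (np.float64(16.51322427200994), np.float64(137.85116424598797)) (array([-0.29, -0.77,  2.19,  0.24,  1.25, -2.06]), True)
15 60 0.02 0.03 [-0.108  0.019  0.105] (np.float64(6.717499018206276), np.float64(129.16086921283116)) (array([-0.28, -0.75,  2.2 ,  0.24,  1.22, -2.07]), True)
20 
[... 3087 characters left out ...]
482047973150036), np.float64(102.61663468462453)) (array([-0.85, -0.53,  2.25,  0.97,  1.4 ,  3.07]), True)
40 35 0 0.02 [-0.104 -0.004  0.109] (np.float64(1.7075230398565884), np.float64(106.83860103507563)) (array([-0.8 , -0.63,  2.31,  0.97,  1.39, -3.14]), True)
40 35 0 0.03 [-0.096 -0.004  0.101] (np.float64(0.0), np.float64(99.3761243382566)) (array([-0.79, -0.59,  2.3 ,  0.97,  1.36,  3.13]), True)
40 35 0.02 0.02 [-0.104  0.016  0.109] (np.float64(0.0), np.float64(106.83860103507563)) (array([-0.75, -0.68,  2.33,  0.96,  1.36, -3.1 ]), True)
40 35 0.02 0.03 [-0.096  0.016  0.101] (np.float64(0.0), np.float64(99.3761243382566)) (array([-0.74, -0.64,  2.32,  0.97,  1.33, -3.11]), True)
```

```bash
cat > plan.py <<'E'
from sim import *
def frame(th,phi,gam,y,r):
    M=rot(phi,gam); t=np.radians(th); f=np.radians(phi)
    u=g([-np.cos(t),np.sin(t)]);n=g([np.sin(t),np.cos(t)])
    if th>=phi: e=g([0,.12])+r*u-.005*n
    else: e=g([0,.12])+.110*u-.005*n+(.110-r)*g([np.cos(f),-np.sin(f)])
    # e: tip upper corner in x,z (2D); bisect small shift along n to hit contact th
    lo,hi=-.03,.03
    for _ in range(30):
        m=(lo+hi)/2; ee=e+m*n; tip=g([ee[0],y,ee[1]])+M@g([1,0,0])*.0105; tcp=tip-.008*M[:,2]
        c=contact(tcp,M)
        if c is None or c[0]<th: lo=m
        else: hi=m
    return tcp,M,c
if __name__=="__main__":
    for th,phi,gam,y,r in [(10,60,15,-.03,.088),(25,60,15,-.03,.088),(40,60,15,-.03,.088),(55,60,12,-.03,.088),(70,60,10,-.03,.088),(90,60,6,-.03,.088),(110,65,3,-.03,.088),(130,72,0,-.03,.088),(150,80,0,-.03,.088),(165,86,0,-.03,.088),(180,90,0,-.03,.088)]:
        tcp,M,c=frame(th,phi,gam,y,r)
        bc=bodyclear(tcp,M,th); print(th,phi,gam,(tcp*1000).round(1),'c',round(c[0],1),(c[1]*1000).round(0),(c[2]*1000).round(0),np.round(bc,0),full(tcp,M))
    c=viewer.camera_info('wrist'); s,p,R=cur(); C=-c['R'].T@c['t']; print('cam in tool',R.inv().apply(C-p)); print((c['R']@R.as_matrix()).round(2))
E
python3 plan.py
```

```text
10 60 15 [-111.8  -33.4  111.6] c 10.0 110.0 [-109.  -47.  134.] [ 22. 136.] (array([-0.45, -0.73,  2.18,  0.31,  1.27, -2.23]), True)
25 60 15 [-105.1  -33.4  140.9] c 25.0 110.0 [-101.  -47.  162.] [ 25. 165.] (array([-0.44, -0.71,  2.11,  0.31,  1.31, -2.21]), True)
40 60 15 [-91.5 -33.4 166.7] c 40.0 110.0 [-87. -47. 187.] [ 28. 191.] (array([-0.43, -0.66,  2.04,  0.3 ,  1.33, -2.19]), True)
55 60 12 [-71.2 -32.7 188.3] c 55.0 109.0 [-67. -46. 207.] [ 32. 213.] (array([-0.38, -0.61,  1.97,  0.26,  1.32, -2.09]), True)
70 60 10 [-49.8 -32.3 201.9] c 70.0 87.0 [-35. -44. 200.] [ 34. 226.] (array([-0.35, -0.55,  1.91,  0.23,  1.31, -2.02]), True)
90 60 6 [-19.5 -31.4 209.7] c 90.0 88.0 [ -5. -44. 208.] [ 38. 234.] (array([-0.3 , -0.47,  1.84,  0.17,  1.27, -1.91]), True)
110 65 3 [ 11.9 -30.7 207.5] c 110.0 88.0 [ 25. -44. 205.] [ 42. 237.] (array([-0.25, -0.31,  1.7 ,  0.1 ,  1.32, -1.8 ]), True)
130 72 0 [ 40.3 -30.  195. ] c 130.0 88.0 [ 53. -44. 191.] [ 46. 231.] (array([-0.21, -0.12,  1.54,  0.04,  1.42, -1.7 ]), True)
150 80 0 [ 62.  -30.  174.4] c 150.0 88.0 [ 74. -44. 168.] [ 51. 217.] (array([-0.2 ,  0.06,  1.37,  0.02,  1.54, -1.69]), True)
165 86 0 [ 72.7 -30.  154.9] c 165.0 88.0 [ 84. -44. 148.] [ 54. 202.] (array([-0.19,  0.19,  1.26,  0.01,  1.62, -1.68]), True)
180 90 0 [ 77.5 -30.  133. ] c 180.0 88.0 [ 88. -44. 125.] [ 58. 183.] (array([-0.18,  0.27,  1.21,  0.  ,  1.67, -1.67]), True)
cam in tool [ 0.06991477 -0.00016557 -0.15397517]
[[-0.    1.    0.  ]
 [-0.97 -0.   -0.25]
 [-0.25 -0.    0.97]]
```

Run:
```python
from plan import *
M=rot(60,15)
for w in ([-.165,-.035,.22],[-.165,-.035,.15],[-.155,-.035,.105],[-.1118,-.0334,.105]): print(w,full(g(w),M),bodyclear(g(w),M,10),contact(g(w),M))
R=RB*Rt.from_matrix(M)
print(delta(b2w([-.160,-.034,.2]),R))
```

```text
[-0.165, -0.035, 0.22] (array([-0.52, -0.87,  2.06,  0.33,  1.54, -2.22]), False) (np.float64(140.81127313475727), np.float64(244.55127018922192)) None
[-0.165, -0.035, 0.15] (array([-0.52, -0.92,  2.21,  0.33,  1.44, -2.25]), False) (np.float64(80.15473699896133), np.float64(174.55127018922192)) None
[-0.155, -0.035, 0.105] (array([-0.51, -0.89,  2.27,  0.33,  1.35, -2.27]), False) (np.float64(39.62905675084801), np.float64(129.55127018922192)) None
[-0.1118, -0.0334, 0.105] (array([-0.45, -0.73,  2.19,  0.31,  1.26, -2.23]), True) (np.float64(15.623892075302507), np.float64(129.55127018922192)) (np.float64(7.012868958734878), np.float64(0.10985974854521817), array([-0.10953533, -0.04728705,  0.12843653]))
(array([111.8, -33.5,  -5.6]), array([ -9. ,  13.6, -12.3]))
```

Run:
```python
from plan import *
for phi,gam in ((70,15),(75,12)):
  M=rot(phi,gam)
  for w in ([-.145,-.035,.2],[-.145,-.035,.15],[-.145,-.035,.102]): print(phi,w,full(g(w),M),bodyclear(g(w),M,10)[0],contact(g(w),M))
  R=RB*Rt.from_matrix(M)
  print(delta(b2w([-.145,-.035,.2]),R)); print(delta(b2w([-.145,-.035,.102]),R))
```

```text
70 [-0.145, -0.035, 0.2] (array([-0.39, -0.66,  1.94,  0.19,  1.57, -2.12]), True) 113.2707486019139 None
70 [-0.145, -0.035, 0.15] (array([-0.39, -0.67,  2.03,  0.19,  1.49, -2.13]), True) 66.36058756860962 None
70 [-0.145, -0.035, 0.102] (array([-0.39, -0.67,  2.12,  0.19,  1.4 , -2.15]), True) 21.87243439879907 None
(array([101. , -34.5,   4.8]), array([ -7.9,  23.6, -13.1]))
(array([168.6, -34.8,  75.7]), array([ -7.9,  23.6, -13.1]))
75 [-0.145, -0.035, 0.2] (array([-0.34, -0.58,  1.87,  0.12,  1.62, -2.02]), True) 112.74862132697241 None
75 [-0.145, -0.035, 0.15] (array([-0.34, -0.59,  1.97,  0.12,  1.53, -2.03]), True) 64.43694619814211 None
75 [-0.145, -0.035, 0.102] (array([-0.34, -0.59,  2.05,  0.12,  1.45, -2.04]), True) 18.53872939251971 None
(array([101. , -34.5,   4.8]), array([ -5.9,  28.6, -10.9]))
(array([168.6, -34.8,  75.7]), array([ -5.9,  28.6, -10.9]))
```

Call:
play_rows:
  deltas: [0.03,-0.01,0.001,-2.5,7.5,-4,-1,0.06,-0.02,0.003,-5,15,-8,-1,0.09,-0.03,0.005,-7.9,23.6,-13.1,-1,0.101,-0.0345,0.005,-7.9,23.6,-13.1,-1,0.101,-0.0345,0.005,-7.9,23.6,-13.1,-1]

```text
t: 6.58
tool_pos: [0.4376, -0.0738, 0.2016]
eef_rot: [0.175, -0.09, 0.98, 0.015]
ft_force: [0.0, 0.9, 0.5]
opening: 0.0005
```

Run:
```python
from plan import *
s,p,R=cur(); print(w2b(p),s['q'].round(3)); M=rot(70,15); print(((RB.inv()*R).as_matrix()-M).round(3))
R=RB*Rt.from_matrix(M)
print(delta(b2w([-.145,-.035,.102]),R))
```

```text
[-0.14412988 -0.03482035  0.20163573] [-0.387 -0.662  1.936  0.186  1.566 -2.114]
[[ 0.001  0.     0.004]
 [-0.     0.    -0.001]
 [-0.004 -0.003  0.001]]
(array([35.3,  0.3, 93.2]), array([-0.1,  0.2,  0. ]))
```

Call:
play_rows:
  deltas: [0.012,0,0.033,0,0,0,-1,0.025,0,0.066,0,0,0,-1,0.035,0,0.093,0,0,0,-1,0.035,0,0.093,0,0,0,-1]

```text
t: 7.08
tool_pos: [0.4361, -0.0735, 0.1014]
eef_rot: [0.174, -0.091, 0.98, 0.015]
ft_force: [-0.2, -0.4, -0.5]
opening: 0.0005
```

```bash
python3 look.py 6
python3 - <<'E'
from plan import *
for n in ["scene","side"]:
    z=np.load(f"pics/{n}6.npz");c=viewer.camera_info(n);P=w2b(cloud(c,z['d'])[z['d']>0])
    k=(P[:,0]<-.012)&(P[:,0]>-.104)&(P[:,2]>.11)&(P[:,2]<.2)&(abs(P[:,1])<.055)
    q=np.polyfit(P[k,0],P[k,2],1); print(n,k.sum(),np.degrees(np.arctan(-q[0])),q[1], np.percentile(P[k,0],1))
s,p,R=cur(); print(w2b(p))
print(delta(b2w([-.1118,-.0334,.1025]),RB*Rt.from_matrix(rot(60,15))))
E
```

```text
7.075 [-0.1456099  -0.03460671  0.1014493 ] [-0.38864359 -0.67839     2.12214946  0.1891645   1.40128621 -2.14955555] [-0.16613206 -0.39562435 -0.54678285] 0.0005193713262150953
scene 801 10.273256180176746 0.12713779559566157 -0.10298625485627144
side 680 10.05006793884067 0.12447656889247827 -0.10331743390464077
[-0.14412178 -0.03513889  0.10483965]
(array([-28.9,  -6.8,  13.2]), array([-0.2, -9.7,  0.3]))
```

View pics/look6.png

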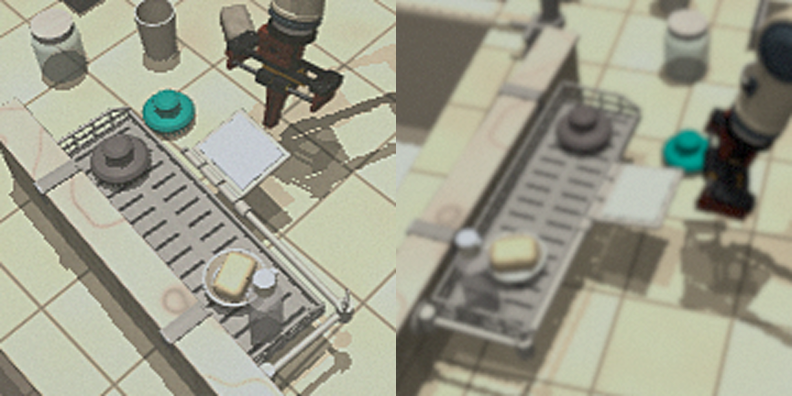

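The fingers stand low in front of the mirror's free edge (scene crop ~(270,115)). The mirror is at about 10°. Moving in underneath.

Call:
play_rows:
  deltas: [-0.01,-0.002,0.006,0,-3,0,-1,-0.02,-0.005,0.011,0,-6.5,0,-1,-0.029,-0.007,0.014,0,-9.8,0.2,-1,-0.029,-0.007,0.014,0,-9.8,0.2,-1]

```text
t: 7.68
tool_pos: [0.4702, -0.0756, 0.1018]
eef_rot: [0.259, -0.088, 0.962, 0.022]
ft_force: [-0.0, -0.1, -0.1]
opening: 0.0007
```

```bash
python3 look.py 7;python3 - <<'E'
from plan import *
s,p,R=cur(); M=(RB.inv()*R).as_matrix(); print(w2b(p),s['ft_force'],contact(w2b(p),M)); print(M[:,2],tz(60,15))
for th in (10,18,26,34,42,50,58):
    gam=15 if th<45 else 12
    tcp,M,c=frame(th,60,gam,-.033,.088); print(th,delta(b2w(tcp),RB*Rt.from_matrix(M)))
E
```

```text
7.675 [-0.11143001 -0.03404972  0.10179338] [-0.44386087 -0.72677795  2.19383465  0.31280528  1.24929931 -2.23324917] [-0.03656702 -0.05354028 -0.07182213] 0.0006768841629250156
[-0.11150613 -0.0339332   0.10161217] [-0.83767706 -0.05567336  0.74932372] (np.float64(5.713547278510707), np.float64(0.10991553419057737), array([-0.10975404, -0.04788133,  0.12595616]))
[ 0.4841003   0.12710014 -0.86573232] [ 0.48296291  0.12940952 -0.8660254 ]
10 (array([-4.2, -2.3, -9.1]), array([-0.1,  0. ,  0.1]))
18 (array([-14.3,  -3. , -21.6]), array([-0.1,  0. ,  0.1]))
26 (array([-25.9,  -4.3, -32.5]), array([-0.1,  0. ,  0.1]))
34 (array([-38.8,  -6.1, -41.6]), array([-0.1,  0. ,  0.1]))
42 (array([-52.2,  -8.4, -48.5]), array([-0.1,  0. ,  0.1]))
50 (array([-67.4, -10.5, -53.7]), array([1.4, 0. , 2.7]))
58 (array([-82.2, -13.6, -56.6]), array([1.4, 0. , 2.7]))
```

View pics/look7.png

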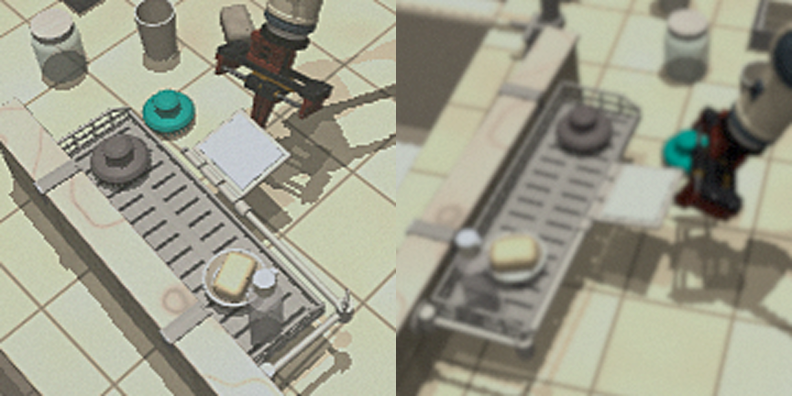

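Tips are under the free edge with no contact yet. Starting the lift.

Call:
play_rows:
  deltas: [-0.004,-0.001,-0.008,0,0,0,-1,-0.007,-0.002,-0.013,0,0,0,-1,-0.011,-0.003,-0.0175,0,0,0,-1,-0.014,-0.003,-0.0216,0,0,0,-1,-0.02,-0.0037,-0.027,0,0,0,-1,-0.026,-0.0043,-0.0325,0,0,0,-1]

```text
t: 8.52
tool_pos: [0.4765, -0.0782, 0.1411]
eef_rot: [0.257, -0.089, 0.962, 0.023]
ft_force: [-4.2, 0.3, -1.6]
opening: 0.0
```

```bash
python3 look.py 8;python3 - <<'E'
from plan import *
s,p,R=cur(); M=(RB.inv()*R).as_matrix(); print(w2b(p),s['ft_force'],contact(w2b(p),M))
for n in ["scene","side"]:
    z=np.load(f"pics/{n}8.npz");c=viewer.camera_info(n);P=w2b(cloud(c,z['d'])[z['d']>0])
    k=(P[:,0]<-.015)&(P[:,0]>-.09)&(P[:,2]>.11)&(P[:,2]<.2)&(P[:,1]<.055)&(P[:,1]>0)
    q=np.polyfit(P[k,0],P[k,2],1); print(n,k.sum(),np.degrees(np.arctan(-q[0])),q[1])
for th in (26,34,42,50,58,66):
    gam=15 if th<45 else 12
    tcp,M,c=frame(th,60,gam,-.033,.088); print(th,delta(b2w(tcp),RB*Rt.from_matrix(M)))
E
```

```text
8.525 [-0.10498259 -0.03617851  0.1411074 ] [-0.44273439 -0.70239251  2.10940911  0.30627983  1.31045943 -2.21304081] [-4.15281611  0.27586314 -1.57216054] 4.379738455422829e-05
[-0.10424784 -0.03625744  0.14245499] [-3.90703536  0.39075948 -0.24612603] (np.float64(25.929363186315502), np.float64(0.10948571941823786), array([-0.10054779, -0.04970741,  0.16332741]))
scene 374 22.40968144069255 0.12858289859532016
side 273 24.16832152307528 0.12404459347864474
26 (array([ 0.1, -0.1, -0.4]), array([-0.1,  0. ,  0.1]))
34 (array([-12.8,  -1.9,  -9.4]), array([-0.1,  0. ,  0.1]))
42 (array([-26.3,  -4.1, -16.4]), array([-0.1,  0. ,  0.1]))
50 (array([-41.4,  -6.3, -21.6]), array([1.4, 0. , 2.7]))
58 (array([-56.3,  -9.4, -24.5]), array([1.4, 0. , 2.7]))
66 (array([-69.1, -12.2, -25.3]), array([1.4, 0. , 2.7]))
```

View pics/look8.png

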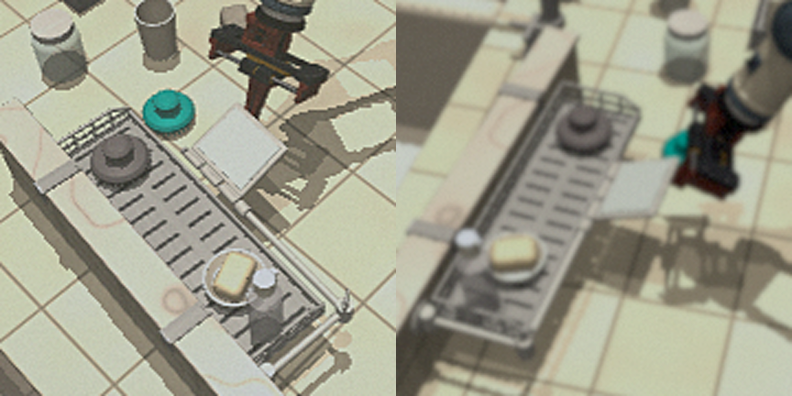

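The mirror rises (about 24°) with 4 N at the tool. Continuing.

Call:
play_rows:
  deltas: [-0.0065,-0.001,-0.005,0,0,0,-1,-0.0128,-0.002,-0.0094,0,0,0,-1,-0.0195,-0.003,-0.013,0,0,0,-1,-0.0263,-0.004,-0.0164,0.3,0,0.6,-1,-0.034,-0.0052,-0.019,0.8,0,1.5,-1,-0.0414,-0.0063,-0.0216,1.4,0,2.7,-1,-0.049,-0.008,-0.023,1.4,0,2.7,-1,-0.0563,-0.0094,-0.0245,1.4,0,2.7,-1,-0.063,-0.011,-0.025,1.4,0,2.7,-1,-0.069,-0.012,-0.0253,1.4,0,2.7,-1]

```text
t: 9.88
tool_pos: [0.5257, -0.0815, 0.1976]
eef_rot: [0.258, -0.063, 0.964, 0.017]
ft_force: [-2.8, -1.7, -0.4]
opening: 0.0002
```

```bash
python3 look.py 9;python3 - <<'E'
from plan import *
s,p,R=cur(); M=(RB.inv()*R).as_matrix(); print(w2b(p),s['ft_force'],contact(w2b(p),M))
for n in ["scene","side"]:
    z=np.load(f"pics/{n}9.npz");c=viewer.camera_info(n);P=w2b(cloud(c,z['d'])[z['d']>0])
    k=(P[:,0]<.0)&(P[:,0]>-.09)&(P[:,2]>.13)&(P[:,2]<.23)&(P[:,1]<.055)&(P[:,1]>0)
    q=np.polyfit(P[k,2],P[k,0],1); print(n,k.sum(),np.degrees(np.arctan2(1,-q[0])),q[1])
for th,phi,gam in ((66,60,12),(74,60,10),(82,60,8),(90,60,6),(98,61,5),(106,63,4),(114,66,3)):
    tcp,M,c=frame(th,phi,gam,-.033,.088); print(th,delta(b2w(tcp),RB*Rt.from_matrix(M)),c[1],bodyclear(tcp,M,th))
E
```

```text
9.875 [-0.05570759 -0.0355972   0.19758692] [-0.37509594 -0.55561933  1.92007745  0.25301145  1.31833173 -2.0824278 ] [-2.77681859 -1.71753161 -0.44148176] 0.00022865268097072312
[-0.05545949 -0.03541237  0.19777223] [0.05175143 0.74114411 0.03835062] (np.float64(65.75997991002508), np.float64(0.08583891385258234), array([-0.03974136, -0.04638251,  0.19608511]))
scene 384 62.9489763741005 0.0702246045397472
side 91 60.9658728929553 0.0742425802167557
66 (array([-0.4, -0.3, -1.1]), array([ 0.,  0., -0.])) 0.0869599490901403 (np.float64(33.80573465569864), np.float64(223.5062310022305))
74 (array([-12.8,  -2.2,  -0.1]), array([1. , 0. , 1.7])) 0.0874729233382165 (np.float64(35.38249288839249), np.float64(228.79817927694455))
82 (array([-25. ,  -4.3,   2.8]), array([2. , 0. , 3.4])) 0.08787120086762702 (np.float64(36.6115048870287), np.float64(232.40866881997388))
90 (array([-36.6,  -6.5,   7.4]), array([3. , 0. , 5.2])) 0.08814193099454704 (np.float64(38.388420089367216), np.float64(234.22947341949742))
98 (array([-47.4,  -8.8,  13.4]), array([3.5, 1. , 6.1])) 0.08831147436678506 (np.float64(40.26791446592416), np.float64(235.46470044927597))
106 (array([-57.4, -11.2,  20.6]), array([3.9, 3. , 7. ])) 0.08841068371754543 (np.float64(41.905496343810995), np.float64(236.11480752128702))
114 (array([-66.3, -13.5,  29.1]), array([4.1, 6. , 8. ])) 0.08843947004464035 (np.float64(43.30509160153548), np.float64(236.16021352137653))
```

View pics/look9.png

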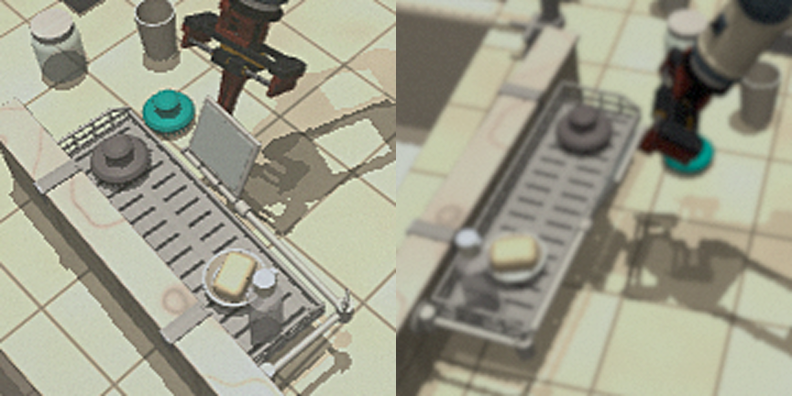

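Mirror is at about 64°, force low. Going over the top.

Call:
play_rows:
  deltas: [-0.0066,-0.001,-0.0006,0.5,0,0.8,-1,-0.0128,-0.0022,-0.0001,1,0,1.7,-1,-0.019,-0.0032,0.0013,1.5,0,2.5,-1,-0.025,-0.0043,0.0028,2,0,3.4,-1,-0.031,-0.0054,0.005,2.5,0,4.3,-1,-0.0366,-0.0065,0.0074,3,0,5.2,-1,-0.042,-0.0076,0.0103,3.2,0.5,5.6,-1,-0.0474,-0.0088,0.0134,3.5,1,6.1,-1,-0.0525,-0.01,0.017,3.7,2,6.5,-1,-0.0574,-0.0112,0.0206,3.9,3,7,-1,-0.062,-0.0124,0.0248,4,4.5,7.5,-1,-0.0663,-0.0135,0.0291,4.1,6,8,-1]

```text
t: 11.48
tool_pos: [0.5992, -0.0854, 0.2058]
eef_rot: [0.207, 0.013, 0.978, -0.003]
ft_force: [-1.7, 1.0, 0.6]
opening: 0.0002
```

```bash
python3 look.py 10;python3 - <<'E'
from plan import *
s,p,R=cur(); M=(RB.inv()*R).as_matrix(); print(w2b(p),s['ft_force'],contact(w2b(p),M))
for th,phi,gam in ((114,66,3),(120,69,2),(126,71,1),(132,73,0),(138,76,0),(144,78,0),(150,80,0),(156,82,0),(162,84,0)):
    tcp,M,c=frame(th,phi,gam,-.033,.088); print(th,delta(b2w(tcp),RB*Rt.from_matrix(M)),c[1],bodyclear(tcp,M,th))
E
```

```text
11.475 [ 0.01791854 -0.03365575  0.2058101 ] [-0.24826475 -0.27200251  1.66801393  0.09196579  1.3379183  -1.79519322] [-1.74404134  1.0042257   0.64602047] 0.00022122125777736693
[ 0.01825553 -0.03367513  0.20548738] [-1.02250331 -0.41143947 -0.20636106] (np.float64(114.34695959406025), np.float64(0.08836491400853828), array([ 0.03181573, -0.04698211,  0.20243857]))
114 (array([ 0.3,  0. , -0.4]), array([ 0. , -0.1,  0. ])) 0.08843947004464035 (np.float64(43.30509160153548), np.float64(236.16021352137653))
120 (array([-6.5, -0.2,  6. ]), array([0.4, 2.9, 0.9])) 0.08838583518365153 (np.float64(44.21562511488446), np.float64(235.86780566703413))
126 (array([-12.4,  -0.4,  13.3]), array([0.7, 4.9, 1.9])) 0.08828531585728945 (np.float64(45.416929727532704), np.float64(233.46141533220595))
132 (array([-17.5,  -0.6,  21.1]), array([1.1, 6.9, 2.8])) 0.08814193100085108 (np.float64(46.68543906483819), np.float64(230.17423173036025))
138 (array([-21.8,  -1. ,  29. ]), array([1. , 9.9, 2.8])) 0.08814193100085109 (np.float64(47.705590273120386), np.float64(227.26411866371672))
144 (array([-25. ,  -1.3,  37.4]), array([ 0.9, 11.9,  2.9])) 0.08814193100085108 (np.float64(49.114093848804316), np.float64(222.52298690212797))
150 (array([-27.3,  -1.6,  46.2]), array([ 0.9, 13.9,  2.9])) 0.08814193100085106 (np.float64(50.56751523686742), np.float64(217.1138642140105))
156 (array([-28.7,  -1.9,  55. ]), array([ 0.8, 15.9,  2.9])) 0.08814193100085106 (np.float64(52.05531340259913), np.float64(211.1157910708597))
162 (array([-29.1,  -2.1,  64. ]), array([ 0.8, 17.9,  2.9])) 0.08814193099451138 (np.float64(53.567681672191), np.float64(204.61368172783924))
```

View pics/look10.png

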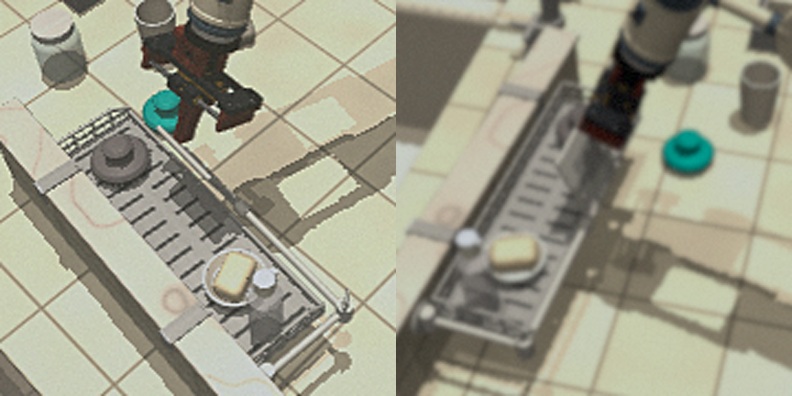

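The mirror has passed upright and leans over the basket (side crop ~(580,165)). The brush is clear of its sweep. Easing down.

Call:
play_rows:
  deltas: [-0.0033,-0.0001,0.003,0.2,1.4,0.4,-1,-0.0065,-0.0002,0.006,0.4,2.9,0.9,-1,-0.0095,-0.0003,0.0096,0.6,3.9,1.4,-1,-0.0124,-0.0004,0.0133,0.7,4.9,1.9,-1,-0.015,-0.0005,0.0171,0.9,5.9,2.4,-1,-0.0175,-0.0006,0.0211,1.1,6.9,2.8,-1,-0.0198,-0.0008,0.025,1.1,8.4,2.8,-1,-0.0218,-0.001,0.029,1,9.9,2.8,-1,-0.0235,-0.0012,0.0332,1,10.9,2.9,-1,-0.025,-0.0013,0.0374,0.9,11.9,2.9,-1,-0.0262,-0.0015,0.0418,0.9,12.9,2.9,-1,-0.0273,-0.0016,0.0462,0.9,13.9,2.9,-1]

```text
t: 13.08
tool_pos: [0.6422, -0.0881, 0.1739]
eef_rot: [0.087, 0.039, 0.995, -0.003]
ft_force: [0.3, -0.1, 1.6]
opening: 0.0007
```

```bash
python3 look.py 11;python3 - <<'E'
from plan import *
s,p,R=cur(); M=(RB.inv()*R).as_matrix(); print(w2b(p),s['ft_force'],contact(w2b(p),M))
for n in ["scene","side"]:
    z=np.load(f"pics/{n}11.npz");c=viewer.camera_info(n);P=w2b(cloud(c,z['d'])[z['d']>0])
    k=(P[:,0]<.1)&(P[:,0]>.0)&(P[:,2]>.115)&(P[:,2]<.2)&(P[:,1]<.055)&(P[:,1]>0.01)
    q=np.polyfit(P[k,0],P[k,2],1); print(n,k.sum(),180-np.degrees(np.arctan(q[0])),q[1])
for th,phi,gam in ((150,80,0),(155,82,0),(160,84,0),(165,86,0),(170,88,0),(175,89,0),(178,90,0),(180,90,0)):
    tcp,M,c=frame(th,phi,gam,-.033,.088); print(th,delta(b2w(tcp),RB*Rt.from_matrix(M)),c[1],tcp)
E
```

```text
13.075 [ 0.06100715 -0.03299104  0.17385941] [-0.1998089   0.05825576  1.37450333  0.02095402  1.53591735 -1.69061325] [ 0.30000989 -0.11541177  1.64467854] 0.0007142317374651138
[ 0.06092742 -0.03292241  0.17310895] [ 0.91271923  0.55625874 -0.35607936] (np.float64(150.39006714527912), np.float64(0.08654411770884053), array([ 0.07264612, -0.04692406,  0.16703643]))
scene 313 149.75537281281697 0.12606437537146567
side 371 149.61734381013233 0.12441568205424762
150 (array([-1.3, -0.1, -1.1]), array([ 0. , -0.1, -0. ])) 0.08814193100085106 [ 0.06198057 -0.033       0.17438528]
155 (array([-4.3, -0.1,  5.7]), array([ 0. ,  1.9, -0. ])) 0.08814193100085108 [ 0.06613079 -0.033       0.16818277]
160 (array([-6.7, -0.1, 12.8]), array([ 0. ,  3.9, -0. ])) 0.0881419309945114 [ 0.06970414 -0.033       0.16165486]
165 (array([-8.4, -0.1, 20. ]), array([ 0. ,  5.9, -0. ])) 0.08814193100085109 [ 0.0726749  -0.033       0.15485377]
170 (array([-9.5, -0.1, 27.3]), array([ 0. ,  7.9, -0. ])) 0.08814193100085108 [ 0.07502204 -0.033       0.14783376]
175 (array([-9.8, -0.1, 34.9]), array([ 0. ,  8.9, -0. ])) 0.08814193099451138 [ 0.07659133 -0.033       0.14046621]
178 (array([-9.7, -0.1, 39.3]), array([ 0. ,  9.9, -0. ])) 0.08814193100085108 [ 0.0772719  -0.033       0.13606811]
180 (array([-9.4, -0.1, 42.4]), array([ 0. ,  9.9, -0. ])) 0.08814193100085108 [ 0.0775 -0.033   0.133 ]
```

View pics/look11.png

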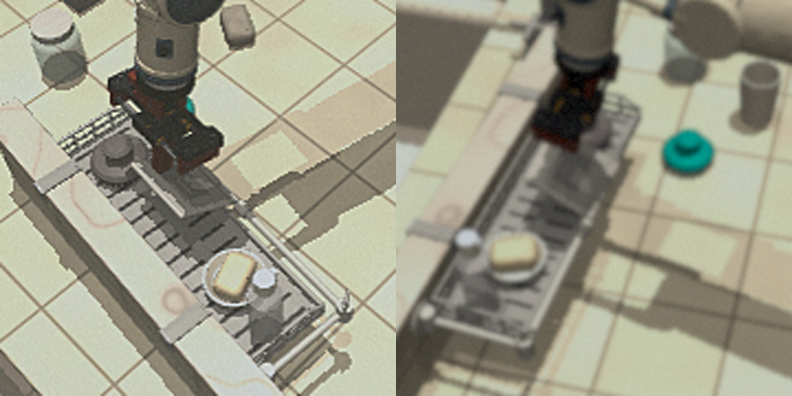

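Measured 150°, as planned. Last stretch, slowly.

Call:
play_rows:
  deltas: [-0.0025,0,0.0025,0,1,0,-1,-0.0043,0,0.0057,0,1.9,0,-1,-0.0055,0,0.0092,0,2.9,0,-1,-0.0067,0,0.0128,0,3.9,0,-1,-0.0076,0,0.0164,0,4.9,0,-1,-0.0084,0,0.02,0,5.9,0,-1,-0.009,0,0.0236,0,6.9,0,-1,-0.0095,0,0.0273,0,7.9,0,-1,-0.0097,0,0.031,0,8.4,0,-1,-0.0098,0,0.0345,0,9,0,-1,-0.0098,0,0.037,0,9.5,0,-1,-0.0097,0,0.039,0,9.9,0,-1]

```text
t: 14.68
tool_pos: [0.6585, -0.0894, 0.1374]
eef_rot: [0.001, 0.039, 0.999, -0.0]
ft_force: [1.2, -0.3, 1.5]
opening: 0.0003
```

Run:
```python
from plan import *
s,p,R=cur(); M=(RB.inv()*R).as_matrix(); print(s['t'],w2b(p),s['ft_force'],contact(w2b(p),M),M[:,2])
```

```text
14.675 [ 0.07736518 -0.03300718  0.13743252] [ 1.17539476 -0.31878232  1.46521421] (np.float64(177.09953789502202), np.float64(0.08838857778961326), array([ 0.08788099, -0.04701041,  0.12945898])) [ 2.57616341e-03  4.32737075e-05 -9.99996681e-01]
```

Call:
play_rows:
  deltas: [0,0,0.001,0,0,0,-1,0,0,0.002,0,0,0,-1,0,0,0.003,0,0,0,-1,0,0,0.004,0,0,0,-1,0,0,0.0045,0,0,0,-1,0,0,0.005,0,0,0,-1]

```text
t: 15.42
tool_pos: [0.6584, -0.0893, 0.1329]
eef_rot: [0.001, 0.039, 0.999, -0.0]
ft_force: [-0.1, 0.7, 3.1]
opening: 0.0005
```

Call:
play_rows:
  deltas: [0,0,0.0005,0,0,0,-1,0,0,0.001,0,0,0,-1,0,0,0.0015,0,0,0,-1]

```text
t: 15.8
tool_pos: [0.6584, -0.0893, 0.1328]
eef_rot: [0.002, 0.039, 0.999, -0.0]
ft_force: [-1.4, 0.5, 8.9]
opening: -0.0001
```

The tool stops at z = 0.1328 while the force rises to 9 N, so the mirror is at its stop. Lifting off.

Call:
play_rows:
  deltas: [0,0,-0.003,0,0,0,-1,0,0,-0.015,0,0,0,-1,0,0,-0.05,0,0,0,-1,0.04,0,-0.1,0,0,0,-1,0.1,0,-0.14,0,0,0,-1,0.16,0,-0.16,0,0,0,-1,0.2,0,-0.17,0,0,0,-1,0.2,0,-0.17,0,0,0,-1]

```text
t: 16.8
tool_pos: [0.4567, -0.0734, 0.3043]
eef_rot: [0.004, 0.04, 0.999, -0.001]
ft_force: [0.7, -0.2, -0.4]
opening: 0.0005
```

```bash
python3 look.py 12;python3 - <<'E'
from plan import *
s,p,R=cur(); print(w2b(p),s['ft_force'])
for n in ["scene","side"]:
    z=np.load(f"pics/{n}12.npz");c=viewer.camera_info(n);P=w2b(cloud(c,z['d'])[z['d']>0])
    k=(P[:,0]<.1)&(P[:,0]>.02)&(P[:,2]>.112)&(P[:,2]<.17)&(abs(P[:,1])<.05)
    q=np.polyfit(P[k,0],P[k,2],1); print(n,k.sum(),180-np.degrees(np.arctan(q[0])),np.polyval(q,.06),P[k,2].max())
    k=(P[:,1]<-.065)&(P[:,1]>-.192)&(P[:,0]>.02)&(P[:,0]<.135)&(P[:,2]>.102)&(P[:,2]<.15)
    print(' brush',np.median(P[k],0),np.percentile(P[k],[2,98],axis=0))
    t=k&(P[:,2]>.138); print(' grip',np.median(P[t],0))
E
cat > /dev/null
```

```text
16.8 [-0.1250814  -0.0329133   0.30434388] [-2.33151561e-01 -2.55013022e-01  1.42638091e+00  3.52055544e-04
  1.96116183e+00 -1.72451258e+00] [ 0.7057434  -0.24176545 -0.42306963] 0.00045290222127754596
[-0.12317102 -0.03296262  0.30111984] [ 0.12922089 -0.43392061  0.05095411]
scene 654 179.88452557026488 0.12643976139833896 0.13203024685769377
 brush [ 0.08936287 -0.11374008  0.12083504] [[ 0.04268898 -0.15881222  0.10947743]
 [ 0.12320418 -0.08365965  0.14884133]]
 grip [ 0.08255695 -0.12295863  0.14554216]
side 532 180.12981337846134 0.12391624463089954 0.1303063782201223
 brush [ 0.06985536 -0.11082434  0.11801028] [[ 0.03658504 -0.15480376  0.10559674]
 [ 0.11418438 -0.08266312  0.1476018 ]]
 grip [ 0.07662915 -0.12106336  0.1433487 ]
```

View pics/look12.png

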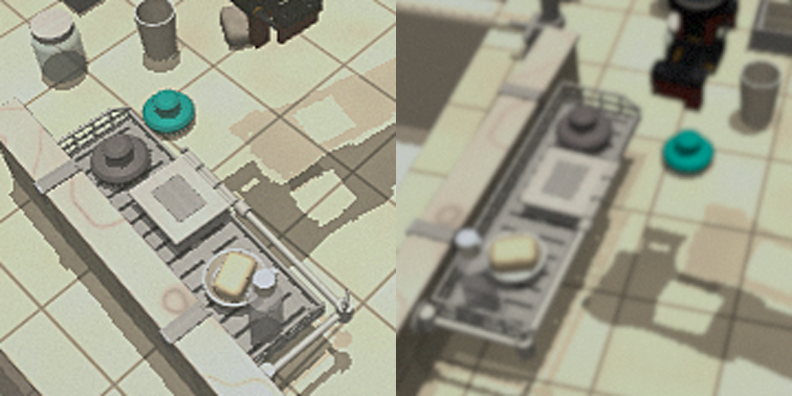

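The mirror lies flat, back up, at 180° in both views (crop ~(180,200) scene, (560,180) side). The brush stands right of it, and the saucer, bottle and turquoise look-alike haven't moved. The hand is clear with no real force on it, so I'm handing in.

```bash
python3 -c "
from rig import job_done
print(job_done())"
```

```text
the job is handed in; nothing more can be done
None
```

The mirror is stowed flat in the basket, glass down, and the job is handed in at about 17 s of the 51 s allowed.

- **Brush:** It was the dark round brush, not the saucer, that stood behind the mirror. I pushed it along the basket floor to about x = 80, y = -123 mm, so its near edge is roughly 17 mm clear of the mirror's place. I left the turquoise look-alike on the deck alone.
- **Mirror:** I lifted it with the closed fingers from under the free edge, took it over the rod by its metal back only, and eased it down. The highest force read was about 9 N, pressing it onto its stop.
- **Last checks:** Depth measurements put the mirror at 179.9° in the scene view and 180.1° in the side view, with its back at about z = 125 mm. The saucer, flip bottle and turquoise brush looked unmoved. The hand was at z ≈ 0.30 m, well clear and with no contact force.
- **Disagreements:** The two cameras differed by 6–8 mm in x on the brush, depending on the picture, so I used the mean. At 64° the mirror's measured angle read 2 to 5° below what the finger pose implied. It agreed again at 150°.

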